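# Make up the roller kit and the pipe kit

### The arm

A 6-joint arm with a two-finger parallel gripper is mounted at the origin on a cart in front of the work surface, level with it; the furniture and walls round the work are solid. World frame = base frame: x ahead of the robot, y to its left, z up, the work surface at z = 0. Lengths are in m, angles in rad, forces in N, time in s.
With the tool pointing down it reaches from about 0.35 to 0.975 m from the base axis. Payload 4.9 kg.
Tool frame: the origin (TCP) lies on the centre line of the jaws, within the pads' length; the fingertips stand ctrl.tcp_to_tips ahead of it and the grasp point (between the pads) lies 3 mm ahead of it (ctrl.tcp_to_tips is the distance from the TCP to the fingertips, in m); z points along the fingers, y is the direction in which the jaws open and shut (so a half turn about z gives the same grasp; the last joint's range is limited). The gripper opens to 85 mm and grips with 20 to 120 N. Pads are 22 mm wide; open, the fingers measure 114 mm over their backs; the gripper's body (76 mm by 85 mm) begins 54 mm behind the grasp point. The pads swing forward as they close: fully open they stand 13 mm farther back than shut.
Start: joints at [-1.366, 0.053, 1.613, -0, 1.476, -0.119], TCP at [0.199, -0.593, 0.253] pointing down, gripper open.
Joint ranges: [-3.01, 3.01], [-1.01, 2.22], [0.06, 2.58], [-1.02, 4.17], [0.09, 2.62], [-3.14, 3.14]. Speed limits (rad/s): [2.57, 2.57, 3.14, 3.14, 3.14, 3.14].

### API

Orientations are given as a rotation vector (axis times angle).
In Python, from station import ctrl, vision gives the robot as it stands.
- The arm moves only by the tool jog_arm, never from a script. Its argument "deltas" is a list of rows, each a list of 7 numbers: the turn, a rotation vector about the tool's x, y, z in rad, then the shift along the tool's x, y, z in cm, then the opening, from 0 (shut) to 1 (fully open). A call has 1 to 12 rows; each row shifts and turns the commanded pose from where the row before left it, along the tool's axes as they then stand; what a row does not reach is not made up. A row lasts 1/12 s, in which the tool goes at most 41.7 mm and 7.16 degrees, less where a joint would pass 70% of its speed; a pose out of reach is approached as far as the arm can. A call with a gripper value outside its range is refused whole. The fingers move at their own pace and stop on an object; "grip_force" is the grip in N (left out, the last holds). Time passes only in rows, so rows that do not move let the fingers close. It gives the time, the measured TCP pose, the force and the opening at its end, in the units of the state.
- ctrl.get_obs(): the state, without advancing time (a new reading comes with each control period).
- vision.get_image(name): name is "scene" or "top" or "wrist"; returns (picture, depth): 480x640x3 uint8, red, green, blue; 480x640 float32, m along the optical axis (not along the pixel's ray), 0 where there is no reading.
- vision.calibration(name): a dict with "fx", "fy", "cx", "cy" (pixels), "rvec" (rotation vector, rad) and "tvec" (3), from world to camera coordinates, as OpenCV has them; the wrist camera has in their place "hand_eye" (4x4, takes a point from camera to tool coordinates, whose origin is the TCP and whose axes are the flange's). Camera axes: x right, y down, z forward; pixel columns grow to the right and rows downward; lengths in m; the calibration is good to about 2 mm. A picture is of the moment at which its call begins: read the wrist's pose just before it. calibration takes no time and is no camera call.
- ctrl.finish_job(): hands the job in, once; it reports no verdict.
The state is a dict: "t": time; "q": joint angles; "dq": joint speeds; "effort": joint torques, N m; "tool_pos": TCP position; "tool_rot": TCP orientation; "contact_force": force on the tool from outside, world axes, zero at the start; "wrist_torque": the same for the moment, N m; "opening": finger opening in m.
Only numpy, scipy, OpenCV 4.12 (cv2) and the standard library are available. Lean on these libraries where they do the work, as an engineer would, in place of code of your own. Each camera call takes 0.05 s, during which the arm holds its last target. There are 200 camera calls.

### The job

Make up two kits of spare parts. The blue tray gets the guide roller in its large compartment and the rusty bolt and the rusty nut in its small compartments, one to each; the yellow tray gets the square pipe collar in its large compartment and the bright bolt in either of its small ones. Set every part flat on the tray floor the same way up as it stands now (the bolts on their heads), and leave the bracket, the sprocket and the tape roll where they are.

Things in the scene. Friction and masses are not known exactly. Their poses are not given: they have to be found in the camera images.
- roller: dark brown steel guide roller with a waist, 52 mm diameter, 52 mm high, standing on end, 0.2 kg; grips like a plain 52 mm cylinder. Origin: centre of its underside, z up.
- rusty_bolt: large rust-brown hex bolt standing on its head, thread upward, 75 mm high; head 27 mm across corners, 11 mm high; shank 16 mm diameter, 0.11 kg. Origin: centre of its underside (under the head), z up along the shank.
- rusty_nut: heavy rust-brown hex nut lying flat, 16 mm high, 30 mm across flats, 34 mm across corners, 0.07 kg. Origin: centre of its underside, z up; the two flats 30 mm apart face its +x and -x.
- collar: dark brown square-bodied pipe collar with a round hole, lying flat, 44 mm (x) by 50 mm (y), 22 mm high, 0.14 kg. Origin: centre of its underside, z up.
- bright_bolt: smaller bright silver hex bolt standing on its head, thread upward, 58 mm high; head 20 mm across corners, 8 mm high; shank 12 mm diameter, 0.11 kg. Origin: centre of its underside (under the head), z up along the shank.
- blue_tray: blue sheet-steel kit tray, fixed, 128 (x) x 108 mm, rim 10 mm high. Origin: centre of its underside on the table, z up. Floor top at z = 3 mm; walls and dividers 3 mm thick, dividers 9 mm high. One large compartment, inside 68 (x) x 102 mm, centre at x, y = -27, 0 mm in the tray's frame; two small ones on the +x side, each inside 51 (x) x 49 mm, centres at 35.5, +26 and 35.5, -26 mm.
- yellow_tray: yellow sheet-steel kit tray, fixed, 128 (x) x 108 mm, rim 10 mm high. Origin: centre of its underside on the table, z up. Floor top at z = 3 mm; walls and dividers 3 mm thick, dividers 9 mm high. One large compartment, inside 68 (x) x 102 mm, centre at x, y = -27, 0 mm in the tray's frame; two small ones on the +x side, each inside 51 (x) x 49 mm, centres at 35.5, +26 and 35.5, -26 mm.
- bracket: bystander: black U-shaped strap bracket standing on its base, 25 mm (x) by 63 mm (y), 50 mm high, loose. Origin: centre of its underside.
- sprocket: bystander: dark toothed chain sprocket lying flat, 75 mm diameter, 22 mm high at the hub, loose. Origin: centre of its underside.
- tape_roll: bystander: grey roll of tape lying flat, 70 mm diameter, 46 mm high, loose. Origin: centre of its underside.
Not all that is in view belongs to the job. Leave any purple look-alike of the roller alone.

How it is judged:
By the outcome, as a careful person would: the job done as asked, in the order asked, and still so for the second after the job is handed in, with the robot touching nothing.
It also fails if it takes over 144 s, if anything falls off the work surface, if the arm or the gripper's body presses on something with over 40 N, if the wrist force passes 120 N, or if a joint passes its speed limit or range.

## Working session

There is one attempt and no reset: what is moved stays moved. The work goes in short steps, Python scripts to look and compute and a tool call to move; the robot and the scene stay as the last step left them, time stands still between calls to the robot, and variables do not carry over. Pictures are saved under pics/ and viewed, about 12 in all and at most 16, crops included, and the job is handed in when it is done.

Besides the shell and the picture viewer there is one more tool, called by a JSON object that holds its "fn" and its "kwargs", one argument or row to a line. jog_arm: Moves the arm, as the interface text tells. Its arguments: {"type":"object","properties":{"deltas":{"type":"array"},"grip_force":{"type":"number"}},"required":["deltas"]}

```bash
mkdir -p pics; ls
python3 - <<'E'
from station import ctrl, vision
import cv2
print(ctrl.get_obs(), ctrl.tcp_to_tips)
for n in("scene","top","wrist"):
    im,d=vision.get_image(n); cv2.imwrite(f"pics/{n}0.png",im[:,:,::-1]); print(n,vision.calibration(n), (d>0).mean())
    import numpy as np; np.save(f"pics/{n}0.npy",d)
E
```

```text
pics
{'t': 0.0, 'q': array([-1.36597684e+00,  5.33375605e-02,  1.61430393e+00,  1.59316486e-05,
        1.47601422e+00, -1.19008759e-01]), 'dq': array([ 0.00020467,  0.00049597,  0.00155171, -0.00069836,  0.00132114,
        0.00049725]), 'effort': array([-8.32639271e-04, -3.93689203e+01, -3.70174742e+01, -2.31096192e-04,
        7.30016400e-03, -1.57511363e-05]), 'tool_pos': array([ 0.198753  , -0.59193803,  0.25206901]), 'tool_rot': array([-3.09846777e+00, -5.06113827e-01,  1.14036058e-04]), 'contact_force': array([ 0.78409315, -0.3578531 ,  0.662892  ]), 'wrist_torque': array([-0.04242364,  0.00879562, -0.10368285]), 'opening': 0.08529925397187636} 0.022
scene {'fx': 502.41291802200374, 'fy': 502.41291802200374, 'cx': 317.0304282737368, 'cy': 240.29539678481345, 'rvec': array([ 1.9750502 , -0.53549125,  0.35418443]), 'tvec': array([-0.55584204,  0.07259778,  0.95757538])} 0.9959244791666667
top {'fx': 578.5093844267302, 'fy': 578.5093844267302, 'cx': 313.80054341724514, 'cy': 242.6915932492315, 'rvec': array([ 2.10206971, -2.14504536,  0.20232888]), 'tvec': array([-0.19511038,  0.55323583,  1.41635975])} 0.9957063802083334
wrist {'fx': 342.26638874616305, 'fy': 342.26638874616305, 'cx': 324.30656922614196, 'cy': 238.31294202147964, 'hand_eye': array([[-5.06248080e-04, -9.60244011e-01, -2.79161573e-01,
         7.11004785e-02],
       [ 9.99999866e-01, -5.15956941e-04, -3.86996300e-05,
         6.45852165e-04],
       [-1.06874263e-04, -2.79161555e-01,  9.60244143e-01,
        -1.20773956e-01],
       [ 0.00000000e+00,  0.00000000e+00,  0.00000000e+00,
         1.00000000e+00]])} 0.9958268229166667
```

View pics/top0.png

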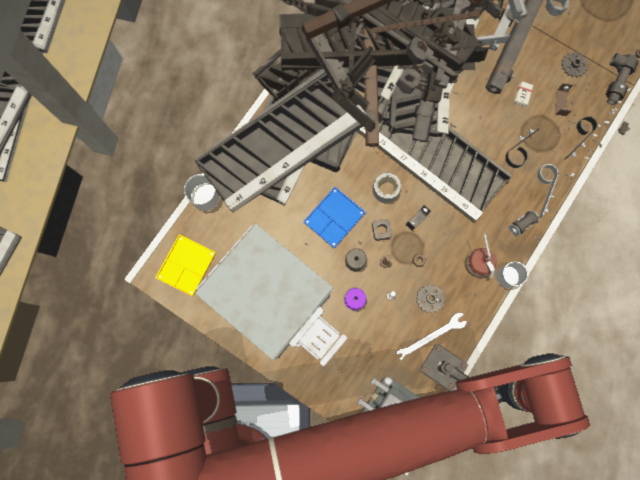

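View pics/scene0.png

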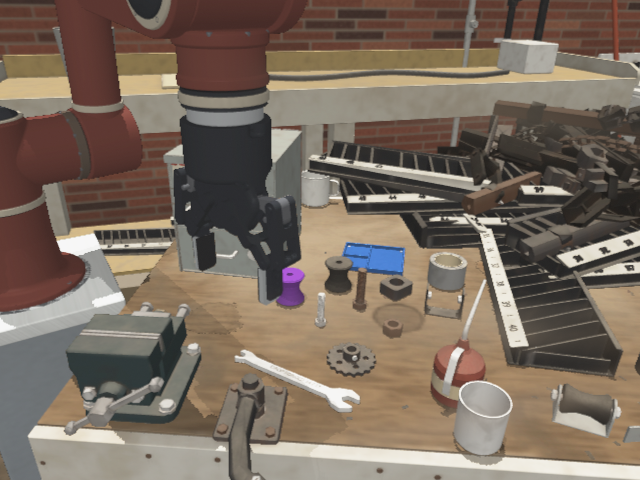

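Top view: blue tray (335,217), yellow tray (185,264) behind a grey box (265,290), roller (356,260), rusty bolt (385,262), collar (382,229), nut (420,260), bright bolt (392,295); purple decoy (355,299), bracket (418,216), sprocket (431,297), tape (387,186).

```bash
cat > h.py <<'E'
from station import ctrl, vision
import numpy as np, cv2
from scipy.spatial.transform import Rotation as R
def pose(name, obs=None):
    """camera->world rotation, origin"""
    c=vision.calibration(name)
    if name=="wrist":
        T=np.eye(4); T[:3,:3]=R.from_rotvec(obs["tool_rot"]).as_matrix(); T[:3,3]=obs["tool_pos"]
        T=T@c["hand_eye"]; return c,T[:3,:3],T[:3,3]
    Rm=R.from_rotvec(c["rvec"]).as_matrix()
    return c,Rm.T,-Rm.T@c["tvec"]
def cloud(name,d,obs=None):
    c,M,o=pose(name,obs); v,u=np.mgrid[:480,:640]
    P=np.stack([(u-c["cx"])/c["fx"]*d,(v-c["cy"])/c["fy"]*d,d],-1)
    return P@M.T+o
def plane(name,uv,z,obs=None):
    c,M,o=pose(name,obs); uv=np.atleast_2d(uv).astype(float)
    r=np.c_[(uv[:,0]-c["cx"])/c["fx"],(uv[:,1]-c["cy"])/c["fy"],np.ones(len(uv))]@M.T
    return o+r*((z-o[2])/r[:,2])[:,None]
E
cat > a.py <<'E'
from h import *
im=cv2.imread("pics/top0.png"); d=np.load("pics/top0.npy"); P=cloud("top",d)
for n,(u,v) in dict(blue=(335,217),yellow=(185,264),box=(265,290),boxlat=(320,335),roller=(356,260),rbolt=(385,262),collar=(382,229),nut=(420,260),bbolt=(392,295),purple=(355,299),bracket=(418,216),sprocket=(431,297),tape=(387,186),oilcan=(480,262),cup=(203,194),rail=(240,200)).items():
    w=P[v-4:v+5,u-4:u+5].reshape(-1,3); i=w[:,2].argmax(); print(n,P[v,u].round(3),'top',w[i].round(3))
hsv=cv2.cvtColor(im,cv2.COLOR_BGR2HSV)
for n,lo,hi in(("blue",(100,120,80),(125,255,255)),("yellow",(22,150,120),(35,255,255))):
    m=cv2.inRange(hsv,lo,hi); c=max(cv2.findContours(m,0,2)[0],key=cv2.contourArea)
    q=plane("top",c[:,0],0.008)[:,:2]; r=cv2.minAreaRect((q*1000).astype(np.float32)); print(n,r, cv2.boxPoints(r).round(0).tolist())
# box extent
b=P[215:365,185:345].reshape(-1,3)
for lo,hi in((.12,.6),(.03,.12)):
    k=b[(b[:,2]>lo)&(b[:,2]<hi)]; print(lo,len(k),np.percentile(k,[1,50,99],axis=0).round(3).tolist(), cv2.minAreaRect((k[:,:2]*1000).astype(np.float32)))
# things in region above table
E
python3 a.py
python3 - <<'E'
import cv2
im=cv2.imread("pics/top0.png"); cv2.imwrite("pics/topc.png",cv2.resize(im[165:365,150:460],None,fx=2.55,fy=2.55,interpolation=cv2.INTER_CUBIC))
E
```

```text
blue [ 0.626 -0.264  0.006] top [ 0.636 -0.256  0.012]
yellow [0.508 0.13  0.006] top [0.499 0.123 0.013]
box [ 0.41  -0.098  0.245] top [ 0.41  -0.098  0.245]
boxlat [ 0.314 -0.216  0.163] top [ 0.309 -0.215  0.173]
roller [ 0.512 -0.316 -0.005] top [ 0.275 -0.201  1.495]
rbolt [ 0.496 -0.385  0.051] top [ 0.499 -0.384  0.079]
collar [ 0.593 -0.388 -0.005] top [ 0.576 -0.394  0.027]
nut [ 0.508 -0.483 -0.001] top [ 0.499 -0.486  0.023]
bbolt [ 0.412 -0.398  0.057] top [ 0.416 -0.398  0.062]
purple [ 0.409 -0.31  -0.001] top [ 0.413 -0.296  0.062]
bracket [ 0.625 -0.484  0.004] top [ 0.275 -0.201  1.495]
sprocket [ 0.41  -0.506  0.001] top [ 0.275 -0.201  1.495]
tape [ 0.711 -0.406 -0.005] top [ 0.275 -0.201  1.495]
oilcan [ 0.489 -0.62   0.068] top [ 0.495 -0.624  0.089]
cup [0.695 0.085 0.009] top [ 0.275 -0.201  1.495]
rail [ 0.638 -0.031  0.15 ] top [ 0.638 -0.025  0.161]
blue ((626.349609375, -261.1799621582031), (107.30233001708984, 126.73876190185547), 47.84170150756836) [[543.0, -258.0], [637.0, -343.0], [709.0, -264.0], [615.0, -179.0]]
yellow ((506.81494140625, 128.10110473632812), (111.28715515136719, 129.3719482421875), 62.710201263427734) [[424.0, 108.0], [539.0, 49.0], [590.0, 148.0], [475.0, 207.0]]
0.12 11292 [[0.27, -0.25, 0.158], [0.398, -0.107, 0.238], [0.54, 0.037, 0.244]] ((382.71240234375, -127.0743408203125), (323.56634521484375, 203.87060546875), 48.824405670166016)
0.03 46 [[0.265, -0.241, 0.031], [0.297, -0.166, 0.062], [0.414, -0.112, 0.119]] ((332.39373779296875, -184.58538818359375), (24.613710403442383, 198.34466552734375), 49.00611877441406)
```

View pics/topc.png

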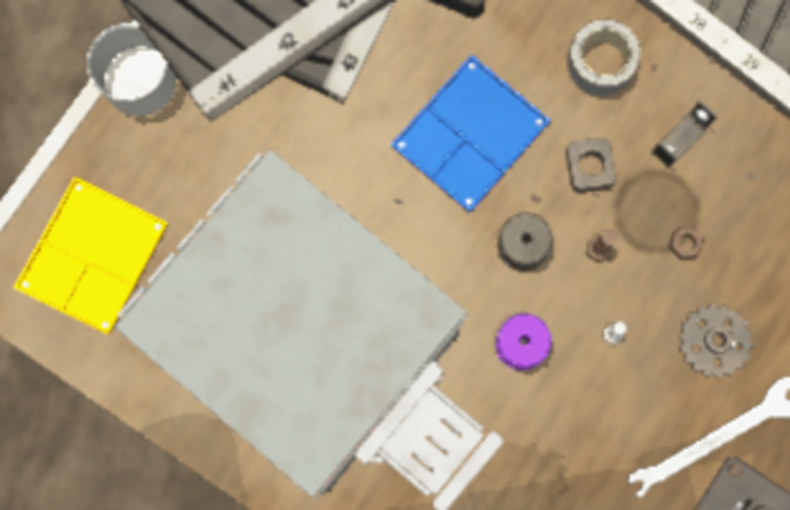

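Blue small compartments lie on its lower-left image side (A–D edge, yaw ≈138°), yellow's likewise (yaw ≈153°); box top is at z=0.245 between them. Next a close wrist view over the parts.

```bash
cat > go.py <<'E'
# usage: go.py x y z yaw_deg(of tool y/jaw axis; mod 180)  -> total shift (cm) in present tool axes, and turn about tool z
import sys
from h import *
def tell(x,y,z,jaw=None):
    o=ctrl.get_obs(); M=R.from_rotvec(o["tool_rot"]).as_matrix()
    s=M.T@(np.array([x,y,z])-o["tool_pos"])*100
    ty=np.degrees(np.arctan2(M[1,1],M[0,1]))
    print("t",round(o["t"],2),"tcp",o["tool_pos"].round(4),"jaw",round(ty,1),"open",round(o["opening"]*1000,1),"F",o["contact_force"].round(1),"q6",o["q"][5].round(2),"tips",ctrl.tcp_to_tips,"tilt",M[:2,2].round(3))
    print("shift cm",s.round(2),"|",round(np.linalg.norm(s),1))
    if jaw is not None:
        # tilt is nil: turn about tool z (down) is minus world yaw
        dz=(jaw-ty+90)%180-90; print("turn z rad",round(-np.radians(dz),3), "rows>=",int(np.ceil(abs(dz)/7.16)))
if __name__=="__main__": tell(*map(float,sys.argv[1:]))
E
python3 go.py 0.5 -0.36 0.28
```

```text
t 0.15 tcp [ 0.1987 -0.5921  0.2523] jaw -71.4 open 85.3 F [-0.8 -0.1  0.3] q6 -0.12 tips 0.022 tilt [-0.     0.002]
shift cm [ 35.94 -12.42  -2.74] | 38.1
```

{"fn": "jog_arm", "kwargs": {
  "deltas": [
    [0,0,0,3.6,-1.24,-0.27,1],
    [0,0,0,3.6,-1.24,-0.27,1],
    [0,0,0,3.6,-1.24,-0.27,1],
    [0,0,0,3.6,-1.24,-0.27,1],
    [0,0,0,3.6,-1.24,-0.27,1],
    [0,0,0,3.6,-1.24,-0.27,1],
    [0,0,0,3.6,-1.24,-0.27,1],
    [0,0,0,3.6,-1.24,-0.27,1],
    [0,0,0,3.6,-1.24,-0.27,1],
    [0,0,0,3.6,-1.24,-0.27,1],
    [0,0,0,0,0,0,1],
    [0,0,0,0,0,0,1]
  ]
}}

```text
t: 1.15
tool_pos: [0.5019, -0.3589, 0.28]
tool_rot: [-3.099, -0.512, 0.001]
contact_force: [-0.7, -0.8, -0.2]
opening: 0.0854
```

Run:
```python
from h import *
import pickle
o=ctrl.get_obs(); im,d=vision.get_image("wrist"); pickle.dump((o,im,d),open("pics/w1.pkl","wb"))
cv2.imwrite("pics/w1.png",im[:,:,::-1]); print(o["t"],o["tool_pos"])
im,d=vision.get_image("top"); pickle.dump((o,im,d),open("pics/t1.pkl","wb")); 
P=cloud("top",d)
m=(P[...,2]>0.235)&(P[...,2]<0.255); m[:200]=0;m[:,:180]=0;m[370:]=0;m[:,340:]=0
q=P[m][:,:2]; print(cv2.boxPoints(cv2.minAreaRect((q*1000).astype(np.float32))).round().tolist())
```

```text
1.15 [ 0.50188217 -0.35894616  0.28002117]
[[295.0, -72.0], [449.0, -206.0], [566.0, -73.0], [412.0, 61.0]]
```

View pics/w1.png

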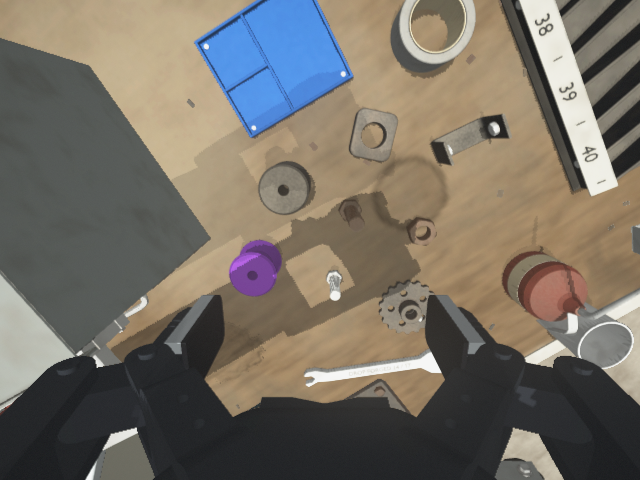

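Wrist view: roller (285,188), rusty bolt (350,210), nut (422,231), collar (374,135), bright bolt (335,285), blue tray with dividers (250,60). Measure from the depth cloud at each part's top height.

Run:
```python
from h import *
import pickle
o,im,d=pickle.load(open("pics/w1.pkl","rb")); P=cloud("wrist",d,o)
T=P[330:350,230:270].reshape(-1,3); print("table z",P[100:140,180:200,2].mean(), P[330:350,240:280,2].mean(),P[170:180,440:470,2].mean())
for n,(u,v),r,h in(("roller",(285,188),32,.052),("rbolt",(350,210),22,.075),("nut",(422,231),20,.016),("collar",(374,135),30,.022),("bbolt",(335,285),20,.058),("purple",(255,265),35,.052)):
    w=P[v-r:v+r,u-r:u+r].reshape(-1,3); zs=np.percentile(w[:,2],98)
    k=w[abs(w[:,2]-h)<(.004 if h>.03 else .005)]; k=k[:,:2]*1000
    c,rad=cv2.minEnclosingCircle(k.astype(np.float32)); mr=cv2.minAreaRect(k.astype(np.float32))
    print(n,"zmax",zs.round(3),len(k),"mean",k.mean(0).round(1),"circ",np.round(c,1),round(rad,1),"rect",np.round(mr[0],1),np.round(mr[1],1),round(mr[2],1))
    if n in("collar","nut"):
        msk=np.zeros((480,640),np.uint8); sub=(abs(P[...,2]-h)<.005); msk[v-r:v+r,u-r:u+r]=sub[v-r:v+r,u-r:u+r]*255
        ct=max(cv2.findContours(msk,0,2)[0],key=cv2.contourArea); q=plane("wrist",ct[:,0],h,o)[:,:2]*1000
        mr=cv2.minAreaRect(q.astype(np.float32)); print("   contour",np.round(mr[0],1),np.round(mr[1],1),round(mr[2],1))
        if n=="nut":
            cc=q.mean(0); a=np.radians(np.arange(0,60,3)); w=[np.ptp(q@[np.cos(t),np.sin(t)]) for t in a]; print("  widths",dict(zip(range(0,60,3),np.round(w,1)))) 
            a=np.radians(np.arange(0,180,6)); print([round(np.ptp(q@[np.cos(t),np.sin(t)]),1) for t in a])
hsv=cv2.cvtColor(im,cv2.COLOR_RGB2HSV); m=cv2.inRange(hsv,(100,120,60),(125,255,255)); m[:,380:]=0; m[200:]=0
c=max(cv2.findContours(m,0,2)[0],key=cv2.contourArea)[:,0]; q=plane("wrist",c,.010,o)[:,:2]*1000
mr=cv2.minAreaRect(q.astype(np.float32)); print("blue",mr,cv2.boxPoints(mr).round().tolist(),c.min(0))
```

```text
table z 0.0020023901859428624 0.0017413032191721228 0.0014288988866588972
roller zmax 0.054 1961 mean [ 509.4 -312.8] circ [ 508.6 -312.7] 26.3 rect [ 508.3 -312.6] [51.6 51.7] 18.7
rbolt zmax 0.076 203 mean [ 504.5 -391.7] circ [ 504.3 -392.1] 7.8 rect [ 504.3 -391.8] [15.3 14.3] 46.7
nut zmax 0.017 421 mean [ 507.6 -477.9] circ [ 507.  -479.1] 17.2 rect [ 507.2 -478.4] [30.2 32.9] 7.9
   contour [ 507.5 -477.7] [30.5 33.1] 67.7
  widths {0: np.float64(31.5), 3: np.float64(31.1), 6: np.float64(30.7), 9: np.float64(30.3), 12: np.float64(30.9), 15: np.float64(31.7), 18: np.float64(32.4), 21: np.float64(33.0), 24: np.float64(33.5), 27: np.float64(33.9), 30: np.float64(34.2), 33: np.float64(34.5), 36: np.float64(34.6), 39: np.float64(34.7), 42: np.float64(34.6), 45: np.float64(34.5), 48: np.float64(34.2), 51: np.float64(33.9), 54: np.float64(33.5), 57: np.float64(32.9)}
[np.float64(31.5), np.float64(30.7), np.float64(30.9), np.float64(32.4), np.float64(33.5), np.float64(34.2), np.float64(34.6), np.float64(34.6), np.float64(34.2), np.float64(33.5), np.float64(32.3), np.float64(30.8), np.
[... 168 characters left out ...]
4(30.3), np.float64(30.5), np.float64(31.4), np.float64(32.3), np.float64(32.8), np.float64(33.0), np.float64(33.0), np.float64(32.6), np.float64(32.1)]
collar zmax 0.024 1482 mean [ 590.4 -384.1] circ [ 589.9 -384.5] 29.8 rect [ 590.  -384.5] [50.  44.1] 7.6
   contour [ 589.8 -384.2] [49.8 44.2] 7.4
bbolt zmax 0.058 92 mean [ 417.9 -400.3] circ [ 417.6 -400.5] 5.8 rect [ 417.7 -400.5] [10.3 11. ] 18.9
purple zmax 0.053 1597 mean [ 409.8 -307.7] circ [ 408.4 -307.8] 26.4 rect [ 408.5 -307.8] [51.2 51.8] 24.7
blue ((627.6073608398438, -262.64056396484375), (107.4256591796875, 127.13201141357422), 47.8174934387207) [[544.0, -260.0], [639.0, -345.0], [711.0, -266.0], [617.0, -180.0]] [195   0]
```

{"fn": "jog_arm", "kwargs": {
  "deltas": [
    [0,0,0.118,0,0,1.6,1],
    [0,0,0.118,0,0,1.6,1],
    [0,0,0.118,0,0,1.6,1],
    [0,0,0.118,0,0,1.6,1],
    [0,0,0.118,0,0,1.6,1],
    [0,0,0.118,0,0,1.6,1],
    [0,0,0.118,0,0,1.6,1],
    [0,0,0.118,0,0,1.6,1],
    [0,0,0.118,0,0,1.6,1],
    [0,0,0,0,0,0,1]
  ]
}}

```text
t: 2.08
tool_pos: [0.4974, -0.36, 0.1318]
tool_rot: [-2.925, 1.139, 0.011]
contact_force: [-1.3, 0.4, -0.2]
opening: 0.0853
```

```bash
python3 go.py 0.509 -0.3127 0.034 47.8
```

```text
t 2.08 tcp [ 0.4974 -0.36    0.1318] jaw -132.6 open 85.3 F [-1.3  0.4 -0.2] q6 1.57 tips 0.022 tilt [-0.006  0.005]
shift cm [-2.27 -4.27  9.8 ] | 10.9
turn z rad -0.006 rows>= 1
```

{"fn": "jog_arm", "kwargs": {
  "deltas": [
    [0,0,0,-1.13,-2.13,0,1],
    [0,0,0,-1.14,-2.14,0,1],
    [0,0,0,0,0,0,1],
    [0,0,0,0,0,2.5,1],
    [0,0,0,0,0,2.5,1],
    [0,0,0,0,0,2.5,1],
    [0,0,0,0,0,2.3,1],
    [0,0,0,0,0,0,1]
  ]
}}

```text
t: 2.75
tool_pos: [0.5091, -0.3124, 0.0337]
tool_rot: [-2.928, 1.131, 0.013]
contact_force: [-0.1, 1.0, -0.3]
opening: 0.0853
```

{"fn": "jog_arm", "kwargs": {
  "deltas": [
    [0,0,0,0,0,0,0.4],
    [0,0,0,0,0,0,0.4],
    [0,0,0,0,0,0,0.4],
    [0,0,0,0,0,0,0.4],
    [0,0,0,0,0,0,0.4],
    [0,0,0,0,0,0,0.4]
  ],
  "grip_force": 50
}}

```text
t: 3.25
tool_pos: [0.5142, -0.3152, 0.0413]
tool_rot: [2.928, -1.132, 0.007]
contact_force: [-1.5, -1.2, 6.3]
opening: 0.0509
```

```bash
python3 go.py 0.509 -0.3127 0.034 47.8
```

```text
t 3.25 tcp [ 0.5142 -0.3152  0.0413] jaw -132.3 open 50.9 F [-1.5 -1.2  6.3] q6 1.64 tips 0.022 tilt [ 0.004 -0.004]
shift cm [-0.55  0.16  0.73] | 0.9
turn z rad -0.001 rows>= 1
```

Run:
```python
from h import *
o=ctrl.get_obs(); im,d=vision.get_image("wrist"); s,_=vision.get_image("scene")
a=cv2.resize(im,(480,360)); b=cv2.resize(s[200:400,220:460],(432,360))
cv2.imwrite("pics/g1.png",np.hstack([a[:,:368],b])[:,:,::-1]); print(ctrl.get_obs()["tool_pos"],ctrl.get_obs()["q"],o["effort"])
```

```text
[ 0.51416799 -0.31516765  0.04134659] [-6.72964458e-01  2.18516460e-01  1.81010059e+00 -7.35730022e-04
  1.10798201e+00  1.63595140e+00] [ 9.25660115e-01 -3.70295405e+01 -2.82174128e+01  3.25446110e-01
 -1.33125801e-01 -3.71791190e-03]
```

View pics/g1.png

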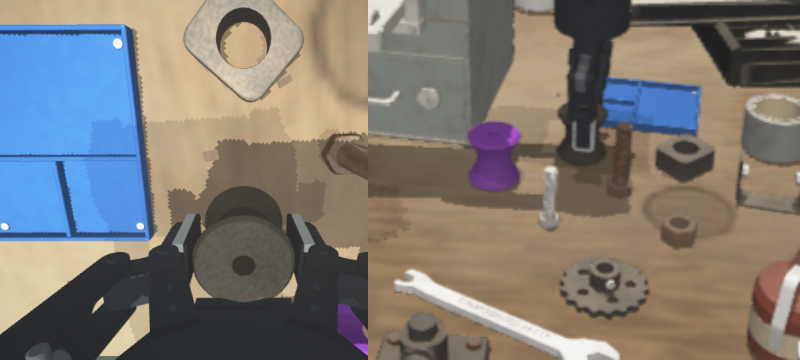

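{"fn": "jog_arm", "kwargs": {
  "deltas": [
    [0,0,0,0,0,-1,0.4],
    [0,0,0,0,0,-2,0.4],
    [0,0,0,0,0,-2,0.4],
    [0,0,0,0,0,-2,0.4],
    [0,0,0,0,0,-1.5,0.4],
    [0,0,0,0,0,0,0.4],
    [0,0,0,0,0,0,0.4]
  ]
}}

```text
t: 3.93
tool_pos: [0.5131, -0.3137, 0.1245]
tool_rot: [2.93, -1.133, 0.003]
contact_force: [0.2, 0.8, -2.5]
opening: 0.051
```

```bash
python3 go.py .6364 -.2948 0.06
cat > held.py <<'E'
# held part's depth points in the tool frame, near TCP
from h import *
import sys
o=ctrl.get_obs(); im,d=vision.get_image("wrist"); c=vision.calibration("wrist"); H=c["hand_eye"]
v,u=np.mgrid[:480,:640]; Q=np.stack([(u-c["cx"])/c["fx"]*d,(v-c["cy"])/c["fy"]*d,d],-1)@H[:3,:3].T+H[:3,3]
k=(abs(Q[...,1])<.024)&(abs(Q[...,0])<.04)&(Q[...,2]>-.05)&(Q[...,2]<.05)&(d>0); q=Q[k]*1000
print(len(q),np.percentile(q,[1,50,99],axis=0).round(1).tolist()); print(np.histogram(q[:,2],bins=range(-50,51,4)))
t=float(sys.argv[1]) if len(sys.argv)>1 else np.percentile(q[:,2],10)
f=q[abs(q[:,2]-t)<4]; ce,r=cv2.minEnclosingCircle(f[:,:2].astype(np.float32)); print("face z",f[:,2].mean(),"centre",ce,r)
E
python3 held.py
```

```text
t 3.93 tcp [ 0.5131 -0.3137  0.1245] jaw -132.3 open 51.0 F [ 0.2  0.8 -2.5] q6 1.64 tips 0.022 tilt [ 0.002 -0.001]
shift cm [ 7.84 -9.69  6.47] | 14.0
16473 [[-24.4, -23.3, -48.7], [3.8, 0.0, -10.5], [19.8, 23.3, 37.3]]
(array([  444,   125,     1,    30,     0,     0,     0,     0,     0,
       10024,  2098,   161,   131,    86,    12,     9,   155,   270,
         529,   756,   851,   719,    72,     0,     0]), array([-50, -46, -42, -38, -34, -30, -26, -22, -18, -14, -10,  -6,  -2,
         2,   6,  10,  14,  18,  22,  26,  30,  34,  38,  42,  46,  50]))
face z -10.584195352761926 centre (-5.276062965393066, -0.052360646426677704) 26.641801834106445
```

{"fn": "jog_arm", "kwargs": {
  "deltas": [
    [0,0,0,2.1,-2.42,0,0.4],
    [0,0,0,2.1,-2.42,0,0.4],
    [0,0,0,2.1,-2.42,0,0.4],
    [0,0,0,2.07,-2.43,0,0.4],
    [0,0,0,0,0,0,0.4],
    [0,0,0,0,0,2.5,0.4],
    [0,0,0,0,0,2.5,0.4],
    [0,0,0,0,0,2,0.4],
    [0,0,0,0,0,0,0.4],
    [0,0,0,0,0,0,0.4]
  ]
}}

```text
t: 4.82
tool_pos: [0.6378, -0.2972, 0.0503]
tool_rot: [-2.929, 1.133, 0.009]
contact_force: [0.6, -0.3, -1.3]
opening: 0.0509
```

Run:
```python
from go import *
o=ctrl.get_obs(); M=R.from_rotvec(o["tool_rot"]).as_matrix()
tgt=np.array([.6364,-.2948,.0449])-M@[-.0053,0,0]; tell(*tgt,47.8)
```

```text
t 4.82 tcp [ 0.6378 -0.2972  0.0503] jaw -132.3 open 50.9 F [ 0.6 -0.3 -1.3] q6 1.77 tips 0.022 tilt [-0.005  0.003]
shift cm [ 0.27 -0.08  0.54] | 0.6
turn z rad -0.002 rows>= 1
```

{"fn": "jog_arm", "kwargs": {
  "deltas": [
    [0,0,0,0.2,-0.08,0.25,0.4],
    [0,0,0,0,0,0.2,0.4],
    [0,0,0,0,0,0,0.4],
    [0,0,0,0,0,0,0.4]
  ]
}}

```text
t: 5.15
tool_pos: [0.6422, -0.2993, 0.0499]
tool_rot: [2.93, -1.133, 0.002]
contact_force: [-0.1, 0.5, -1.3]
opening: 0.0509
```

{"fn": "jog_arm", "kwargs": {
  "deltas": [
    [0,0,0,0,0,0,0.4],
    [0,0,0,0,0,0,0.4],
    [0,0,0,0,0,0,0.4]
  ]
}}

```text
t: 5.4
tool_pos: [0.6419, -0.299, 0.0492]
tool_rot: [2.93, -1.133, 0.001]
contact_force: [-0.4, 0.2, -2.4]
opening: 0.0512
```

{"fn": "jog_arm", "kwargs": {
  "deltas": [
    [0,0,0,0,0,0,0.4],
    [0,0,0,0,0,0,0.4],
    [0,0,0,0,0,0,0.4]
  ]
}}

```text
t: 5.65
tool_pos: [0.6418, -0.2989, 0.0488]
tool_rot: [-2.93, 1.133, 0.0]
contact_force: [-0.1, 0.4, -2.5]
opening: 0.0507
```

{"fn": "jog_arm", "kwargs": {
  "deltas": [
    [0,0,0,0,0,0.2,0.4],
    [0,0,0,0,0,0.2,0.4],
    [0,0,0,0,0,0,0.4],
    [0,0,0,0,0,0,0.4],
    [0,0,0,0,0,0,0.4],
    [0,0,0,0,0,0,0.4]
  ]
}}

```text
t: 6.15
tool_pos: [0.6417, -0.2989, 0.0446]
tool_rot: [-2.93, 1.133, 0.0]
contact_force: [-0.0, -0.6, -0.9]
opening: 0.0511
```

{"fn": "jog_arm", "kwargs": {
  "deltas": [
    [0,0,0,0,0,0,0.85],
    [0,0,0,0,0,0,0.85],
    [0,0,0,0,0,0,0.85],
    [0,0,0,0,0,0,0.85],
    [0,0,0,0,0,-2,0.85],
    [0,0,0,0,0,-3.3,0.85],
    [0,0,0,0,0,-3.3,0.85]
  ]
}}

```text
t: 6.73
tool_pos: [0.6407, -0.2983, 0.1299]
tool_rot: [-2.929, 1.133, 0.006]
contact_force: [0.3, -0.4, 1.0]
opening: 0.0725
```

{"fn": "jog_arm", "kwargs": {
  "deltas": [
    [0,0,0,-0.78,3.22,0,0.85],
    [0,0,0,-0.78,3.22,0,0.85],
    [0,0,0,-0.78,3.22,0,0.85],
    [0,0,0,-0.78,3.22,0,0.85],
    [0,0,0,-0.78,3.22,0,0.85],
    [0,0,0,0,0,0,0.85],
    [0,0,0,0,0,0,0.85],
    [0,0,0,0,0,0,0.85],
    [0,0,0,0,0,0,0.85],
    [0,0,0,0,0,0,0.85],
    [0,0,0,0,0,0,0.85]
  ]
}}

```text
t: 7.65
tool_pos: [0.5054, -0.3911, 0.1308]
tool_rot: [-2.931, 1.131, -0.0]
contact_force: [-0.8, 0.2, -0.7]
opening: 0.0727
```

```bash
python3 go.py .5043 -.3919 0.058 47.8
python3 - <<'E'
from h import *
o=ctrl.get_obs(); im,d=vision.get_image("wrist"); t,_=vision.get_image("top")
b=cv2.resize(t[165:315,300:460],(420,394),interpolation=cv2.INTER_CUBIC); a=cv2.resize(im,(380,285)); a=cv2.copyMakeBorder(a,0,109,0,0,0)
cv2.imwrite("pics/b1.png",np.hstack([a,b])[:,:,::-1]); P=cloud("wrist",d,o)
m=(abs(P[...,2]-.0755)<.004)&(abs(P[...,0]-.504)<.03)&(abs(P[...,1]+.392)<.03); k=P[m]*1000; print(len(k),k.mean(0),cv2.minEnclosingCircle(k[:,:2].astype(np.float32)))
P=cloud("top",vision.get_image("top")[1]); m=(abs(P[...,2]-.055)<.006)&(abs(P[...,0]-.64)<.05)&(abs(P[...,1]+.3)<.05); k=P[m]*1000; print(len(k), k.mean(0),k.max(0)-k.min(0))
E
```

```text
t 7.65 tcp [ 0.5054 -0.3911  0.1308] jaw -132.2 open 72.7 F [-0.8  0.2 -0.7] q6 1.53 tips 0.022 tilt [0. 0.]
shift cm [-0.03  0.14  7.28] | 7.3
turn z rad -0.0 rows>= 1
621 [ 504.49994879 -392.19674469   75.47571331] ((504.11944580078125, -391.98980712890625), 7.924902439117432)
279 [ 636.49108361 -293.76144332   54.9286856 ] [50.96834315 49.3081716  11.69088063]
```

View pics/b1.png

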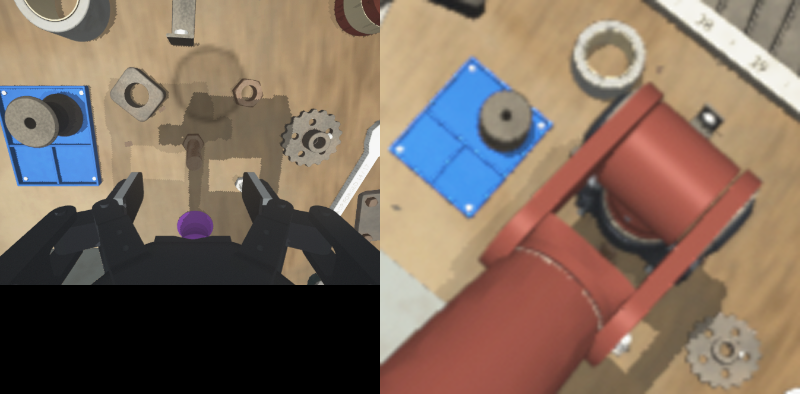

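Roller stands upright in the large compartment (top view ~ (505,115)); the rusty bolt is centred between the fingers. Grasp it.

{"fn": "jog_arm", "kwargs": {
  "deltas": [
    [0,0,0,-0.03,0.14,1.5,0.85],
    [0,0,0,0,0,2,0.85],
    [0,0,0,0,0,2,0.85],
    [0,0,0,0,0,1.8,0.85],
    [0,0,0,0,0,0,0.85],
    [0,0,0,0,0,0,0.85],
    [0,0,0,0,0,0,0.85],
    [0,0,0,0,0,0,0.85],
    [0,0,0,0,0,0,0.85]
  ]
}}

```text
t: 8.55
tool_pos: [0.5043, -0.3935, 0.0596]
tool_rot: [2.929, -1.133, 0.004]
contact_force: [-0.2, 0.7, -0.0]
opening: 0.0725
```

{"fn": "jog_arm", "kwargs": {
  "deltas": [
    [0,0,0,0,0,0,0],
    [0,0,0,0,0,0,0],
    [0,0,0,0,0,0,0],
    [0,0,0,0,0,0,0],
    [0,0,0,0,0,0,0],
    [0,0,0,0,0,0,0],
    [0,0,0,0,0,0,0],
    [0,0,0,0,0,0,0]
  ],
  "grip_force": 40
}}

```text
t: 9.22
tool_pos: [0.5034, -0.3926, 0.0578]
tool_rot: [-2.93, 1.133, 0.0]
contact_force: [-0.1, -0.6, 0.7]
opening: 0.0149
```

```bash
python3 go.py .5043 -.3919 0.058 47.8; python3 held.py
```

```text
t 9.22 tcp [ 0.5034 -0.3926  0.0578] jaw -132.3 open 14.9 F [-0.1 -0.6  0.7] q6 1.53 tips 0.022 tilt [0. 0.]
shift cm [ 0.02 -0.11 -0.02] | 0.1
turn z rad -0.002 rows>= 1
12216 [[-7.4, -20.6, -49.5], [8.2, 0.4, -17.3], [18.1, 20.9, 48.0]]
(array([1075,  626,   70,  435,  657,  698,  956,  984, 1755,  475,  542,
        548,  511,  473,  417,  405,  266,  149,  102,  104,   85,   95,
         76,   99,  613]), array([-50, -46, -42, -38, -34, -30, -26, -22, -18, -14, -10,  -6,  -2,
         2,   6,  10,  14,  18,  22,  26,  30,  34,  38,  42,  46,  50]))
face z -46.366120817919494 centre (16.985443115234375, 0.27924442291259766) 20.63668441772461
```

{"fn": "jog_arm", "kwargs": {
  "deltas": [
    [0,0,0,0,0,-1.5,0],
    [0,0,0,0,0,-2.5,0],
    [0,0,0,0,0,-2.5,0],
    [0,0,0,0,0,-1.5,0],
    [0,0,0,0,0,0,0],
    [0,0,0,0,0,0,0]
  ]
}}

```text
t: 9.77
tool_pos: [0.5039, -0.3931, 0.1392]
tool_rot: [2.929, -1.133, 0.004]
contact_force: [-0.8, 1.0, -0.1]
opening: 0.0149
```

Run:
```python
from h import *
o=ctrl.get_obs(); d=vision.get_image("top")[1]; P=cloud("top",d); p=o["tool_pos"]; print(p,o["q"].round(2),o["opening"])
b=p[:2]/np.linalg.norm(p[:2]); n=np.array([-b[1],b[0]])
r=P[...,:2]@b; l=P[...,:2]@n; 
for s in np.arange(.1,.8,.04):
    m=(abs(r-s)<.01)&(abs(l)<.12)&(P[...,2]>.25); m0=m&(abs(l)<.02)
    if m.any(): print(round(s,2),P[m0][:,2].max().round(3) if m0.any() else None, "lat",l[m].min().round(3),l[m].max().round(3), "minz of edge",P[m][:,2].min().round(3))
```

```text
[ 0.50390781 -0.39310196  0.13921308] [-0.78  0.18  1.68 -0.    1.29  1.53] 0.014921058122872572
0.1 None lat 0.051 0.12 minz of edge 0.702
0.14 0.673 lat 0.006 0.12 minz of edge 0.624
0.18 0.651 lat 0.002 0.105 minz of edge 0.599
0.22 0.634 lat -0.001 0.101 minz of edge 0.586
0.26 0.618 lat -0.007 0.096 minz of edge 0.565
0.3 0.598 lat -0.012 0.091 minz of edge 0.543
0.34 1.495 lat -0.016 0.087 minz of edge 0.516
0.38 0.562 lat -0.02 0.081 minz of edge 0.498
0.42 0.54 lat -0.024 0.077 minz of edge 0.477
0.46 0.52 lat -0.026 0.069 minz of edge 0.46
0.5 0.497 lat -0.04 0.073 minz of edge 0.428
0.54 0.477 lat -0.045 0.069 minz of edge 0.418
0.58 None lat -0.05 0.064 minz of edge 0.378
0.62 0.438 lat -0.064 0.067 minz of edge 0.252
0.66 0.438 lat -0.065 0.065 minz of edge 0.364
```

{"fn": "jog_arm", "kwargs": {
  "deltas": [
    [0,0,0,-0.65,-3.01,0,0],
    [0,0,0,-0.65,-3.01,0,0],
    [0,0,0,-0.65,-3.01,0,0],
    [0,0,0,-0.65,-3.01,0,0],
    [0,0,0,-0.65,-3.01,0,0],
    [0,0,0,0,0,0,0],
    [0,0,0,0,0,2,0],
    [0,0,0,0,0,2,0],
    [0,0,0,0,0,1.5,0],
    [0,0,0,0,0,0,0],
    [0,0,0,0,0,0,0],
    [0,0,0,0,0,0,0]
  ]
}}

```text
t: 10.82
tool_pos: [0.5807, -0.2599, 0.083]
tool_rot: [2.93, -1.134, 0.0]
contact_force: [0.3, -0.2, -0.8]
opening: 0.0148
```

{"fn": "jog_arm", "kwargs": {
  "deltas": [
    [0,0,0,0,0,0,0],
    [0,0,0,0,0,0,0],
    [0,0,0,0,0,0,0],
    [0,0,0,0,0,0,0]
  ]
}}

```text
t: 11.15
tool_pos: [0.5811, -0.2597, 0.0837]
tool_rot: [2.93, -1.133, 0.002]
contact_force: [0.0, -0.6, -1.5]
opening: 0.0149
```

```bash
python3 go.py .5808 -.2593 0.0610 47.8
```

```text
t 11.15 tcp [ 0.5811 -0.2597  0.0837] jaw -132.3 open 14.9 F [ 0.  -0.6 -1.5] q6 1.77 tips 0.022 tilt [ 0.001 -0.001]
shift cm [-0.05 -0.01  2.27] | 2.3
turn z rad -0.002 rows>= 1
```

Position is good. Lower, settle, then release in the next call.

{"fn": "jog_arm", "kwargs": {
  "deltas": [
    [0,0,0,0,0,0.9,0],
    [0,0,0,0,0,0.8,0],
    [0,0,0,0,0,0.5,0],
    [0,0,0,0,0,0,0],
    [0,0,0,0,0,0,0],
    [0,0,0,0,0,0,0],
    [0,0,0,0,0,0,0],
    [0,0,0,0,0,0,0]
  ]
}}

```text
t: 11.82
tool_pos: [0.5806, -0.2595, 0.0608]
tool_rot: [2.93, -1.133, 0.0]
contact_force: [-0.7, -0.4, 2.3]
opening: 0.0147
```

{"fn": "jog_arm", "kwargs": {
  "deltas": [
    [0,0,0,0,0,0,0.45],
    [0,0,0,0,0,0,0.45],
    [0,0,0,0,0,0,0.45],
    [0,0,0,0,0,-1.5,0.45],
    [0,0,0,0,0,-2.5,0.45],
    [0,0,0,0,0,-3,0.45],
    [0,0,0,0,0,-3,0.45]
  ]
}}

```text
t: 12.4
tool_pos: [0.5803, -0.2591, 0.1622]
tool_rot: [-2.93, 1.133, 0.001]
contact_force: [0.3, 0.0, -0.4]
opening: 0.0386
```

{"fn": "jog_arm", "kwargs": {
  "deltas": [
    [0,0,-0.117,0,0,0,0.8],
    [0,0,-0.117,0,0,0,0.8],
    [0,0,-0.117,0,0,0,0.8],
    [0,0,-0.117,0,0,0,0.8],
    [0,0,-0.117,0,0,0,0.8],
    [0,0,-0.117,0,0,0,0.8],
    [0,0,-0.117,0,0,0,0.8],
    [0,0,-0.117,0,0,0,0.8],
    [0,0,-0.117,0,0,0,0.8],
    [0,0,-0.117,0,0,0,0.8],
    [0,0,-0.117,0,0,0,0.8],
    [0,0,-0.117,0,0,0,0.8]
  ]
}}

```text
t: 13.4
tool_pos: [0.5808, -0.2595, 0.162]
tool_rot: [2.965, 1.035, 0.001]
contact_force: [-0.3, 0.4, -0.2]
opening: 0.0685
```

```bash
python3 go.py .5073 -.4782 0.11 128
```

```text
t 13.4 tcp [ 0.5808 -0.2595  0.162 ] jaw -51.5 open 68.5 F [-0.3  0.4 -0.2] q6 0.36 tips 0.022 tilt [ 0.001 -0.   ]
shift cm [-19.37  12.54   5.2 ] | 23.7
turn z rad 0.008 rows>= 1
```

{"fn": "jog_arm", "kwargs": {
  "deltas": [
    [0,0,0.008,-2.77,1.79,0,0.8],
    [0,0,0,-2.77,1.79,0,0.8],
    [0,0,0,-2.77,1.79,0.5,0.8],
    [0,0,0,-2.77,1.79,1,0.8],
    [0,0,0,-2.77,1.79,1.2,0.8],
    [0,0,0,-2.77,1.79,1.2,0.8],
    [0,0,0,-2.75,1.8,1.3,0.8],
    [0,0,0,0,0,0,0.8],
    [0,0,0,0,0,0,0.8],
    [0,0,0,0,0,0,0.8],
    [0,0,0,0,0,0,0.8],
    [0,0,0,0,0,0,0.8]
  ]
}}

```text
t: 14.4
tool_pos: [0.5053, -0.4763, 0.1101]
tool_rot: [2.971, 1.017, 0.001]
contact_force: [0.5, -0.4, -0.3]
opening: 0.0683
```

```bash
python3 go.py .5073 -.4782 0.03 128
python3 - <<'E'
from h import *
o=ctrl.get_obs(); im,d=vision.get_image("wrist"); P=cloud("wrist",d,o)
cv2.imwrite("pics/n1.png",im[:,:,::-1])
m=((abs(P[...,2]-.016)<.005)&(abs(P[...,0]-.507)<.03)&(abs(P[...,1]+.478)<.03)).astype(np.uint8)*255
ct=max(cv2.findContours(m,0,2)[0],key=cv2.contourArea); q=plane("wrist",ct[:,0],.016,o)[:,:2]*1000
print("centre",(q.max(0)+q.min(0))/2,cv2.minEnclosingCircle(q.astype(np.float32)))
print({a:round(np.ptp(q@[np.cos(np.radians(a)),np.sin(np.radians(a))]),1) for a in range(116,142,3)})
# finger-tip points in tool frame (z ahead of TCP)
c=vision.calibration("wrist");H=c["hand_eye"];v,u=np.mgrid[:480,:640]
Q=np.stack([(u-c["cx"])/c["fx"]*d,(v-c["cy"])/c["fy"]*d,d],-1)@H[:3,:3].T+H[:3,3]
f=Q[(abs(Q[...,1])<.06)&(abs(Q[...,1])>.033)&(abs(Q[...,0])<.013)&(Q[...,2]<.06)&(Q[...,2]>-.01)]; print("finger z max",np.percentile(f[:,2],[50,90,99]))
E
```

```text
t 14.4 tcp [ 0.5053 -0.4763  0.1101] jaw -52.2 open 68.3 F [ 0.5 -0.4 -0.3] q6 0.05 tips 0.022 tilt [ 0.001 -0.001]
shift cm [0.04 0.26 8.01] | 8.0
turn z rad -0.004 rows>= 1
centre [ 507.79904623 -478.32742278] ((507.98199462890625, -477.9862060546875), 16.99380874633789)
{116: np.float64(31.4), 119: np.float64(31.1), 122: np.float64(30.7), 125: np.float64(30.2), 128: np.float64(29.7), 131: np.float64(29.9), 134: np.float64(30.6), 137: np.float64(31.3), 140: np.float64(31.9)}
finger z max [-0.00045345  0.00939996  0.01375804]
```

View pics/n1.png

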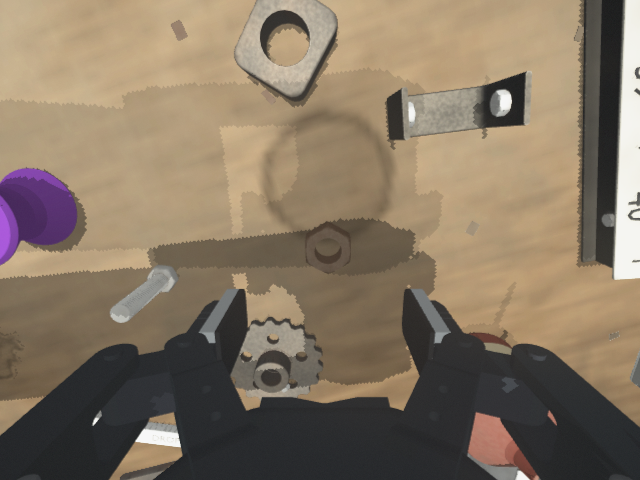

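{"fn": "jog_arm", "kwargs": {
  "deltas": [
    [0,0,-0.01,0.04,0.29,2,0.75],
    [0,0,0,0,0,2.5,0.7],
    [0,0,0,0,0,2.3,0.65],
    [0,0,0,0,0,1.3,0.6],
    [0,0,0,0,0,0,0.6],
    [0,0,0,0,0,0,0.6],
    [0,0,0,0,0,0,0.6],
    [0,0,0,0,0,0,0.6],
    [0,0,0,0,0,0,0.6],
    [0,0,0,0,0,0,0.6]
  ]
}}

```text
t: 15.28
tool_pos: [0.507, -0.4799, 0.0293]
tool_rot: [2.966, 1.029, 0.001]
contact_force: [0.3, -0.9, 0.2]
opening: 0.0513
```

```bash
python3 go.py .5077 -.4781 0.029 128.5
```

```text
t 15.28 tcp [ 0.507  -0.4799  0.0293] jaw -51.7 open 51.3 F [ 0.3 -0.9  0.2] q6 0.04 tips 0.022 tilt [ 0.002 -0.002]
shift cm [ 0.17 -0.1   0.03] | 0.2
turn z rad -0.004 rows>= 1
```

{"fn": "jog_arm", "kwargs": {
  "deltas": [
    [0,0,0,0.15,-0.08,0,0.6],
    [0,0,0,0,0,0,0.3],
    [0,0,0,0,0,0,0.2],
    [0,0,0,0,0,0,0.2],
    [0,0,0,0,0,0,0.2],
    [0,0,0,0,0,0,0.2],
    [0,0,0,0,0,0,0.2],
    [0,0,0,0,0,0,0.2]
  ],
  "grip_force": 50
}}

```text
t: 15.95
tool_pos: [0.5073, -0.4779, 0.0283]
tool_rot: [2.968, 1.029, 0.0]
contact_force: [-0.8, 0.2, 4.0]
opening: 0.0276
```

{"fn": "jog_arm", "kwargs": {
  "deltas": [
    [0,0,0,0,0,-1.5,0.2],
    [0,0,0,0,0,-2.5,0.2],
    [0,0,0,0,0,-3,0.2],
    [0,0,0,0,0,-3,0.2],
    [0,0,0,0,0,-2,0.2],
    [0,0,0,0,0,0,0.2],
    [0,0,0,0,0,0,0.2],
    [0,0,0,0,0,0,0.2],
    [0,0,0,0,0,0,0.2],
    [0,0,0,0,0,0,0.2]
  ]
}}

```text
t: 16.78
tool_pos: [0.5061, -0.4766, 0.1451]
tool_rot: [-2.964, -1.028, 0.003]
contact_force: [-0.1, 0.1, -0.5]
opening: 0.0279
```

```bash
python3 go.py .6195 -.2172 0.149 137.8
python3 - <<'E'
from h import *
im,d=vision.get_image("wrist"); cv2.imwrite("pics/n2.png",im[200:440,160:500,::-1])
E
python3 held.py
```

```text
t 16.78 tcp [ 0.5061 -0.4766  0.1451] jaw -51.7 open 27.9 F [-0.1  0.1 -0.5] q6 0.04 tips 0.022 tilt [-0.003  0.003]
shift cm [ 24.97 -13.35  -0.34] | 28.3
turn z rad -0.166 rows>= 2
10610 [[-13.3, -23.4, -49.6], [10.6, -0.4, -6.4], [17.4, 23.6, 25.7]]
(array([ 967,  466,   11,  380,  505,  472,  550,  339,  918,  357,  378,
        363,  312,  297,  266, 2599,  575,  415,  352,   88,    0,    0,
          0,    0,    0]), array([-50, -46, -42, -38, -34, -30, -26, -22, -18, -14, -10,  -6,  -2,
         2,   6,  10,  14,  18,  22,  26,  30,  34,  38,  42,  46,  50]))
face z -46.73862426690074 centre (16.702957153320312, -0.008299827575683594) 23.95015525817871
```

View pics/n2.png

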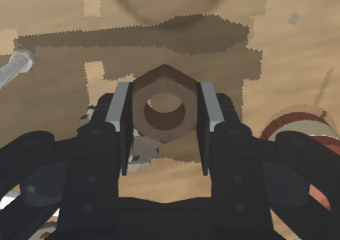

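{"fn": "jog_arm", "kwargs": {
  "deltas": [
    [0,0,-0.083,0,0,0,0.2],
    [0,0,-0.083,0,0,0,0.2],
    [0,0,0,3.35,-1.13,0,0.2],
    [0,0,0,3.35,-1.13,0,0.2],
    [0,0,0,3.35,-1.13,0,0.2],
    [0,0,0,3.35,-1.13,0,0.2],
    [0,0,0,3.35,-1.13,0,0.2],
    [0,0,0,3.35,-1.13,0,0.2],
    [0,0,0,3.35,-1.13,0,0.2],
    [0,0,0,3.35,-1.13,0,0.2],
    [0,0,0,0,0,0,0.2],
    [0,0,0,0,0,0,0.2]
  ]
}}

```text
t: 17.88
tool_pos: [0.6206, -0.2166, 0.1471]
tool_rot: [-2.87, -1.277, 0.001]
contact_force: [0.2, -0.6, -1.0]
opening: 0.0276
```

{"fn": "jog_arm", "kwargs": {
  "deltas": [
    [0,0,0,0,0,2,0.2],
    [0,0,0,0,0,2.5,0.2],
    [0,0,0,0,0,2.5,0.2],
    [0,0,0,0,0,1.5,0.2],
    [0,0,0,0,0,0,0.2],
    [0,0,0,0,0,0,0.2],
    [0,0,0,0,0,0,0.2],
    [0,0,0,0,0,0,0.2],
    [0,0,0,0,0,0,0.2],
    [0,0,0,0,0,0,0.2],
    [0,0,0,0,0,0,0.2],
    [0,0,0,0,0,0,0.2]
  ]
}}

```text
t: 18.88
tool_pos: [0.6205, -0.2185, 0.0633]
tool_rot: [2.872, 1.272, 0.001]
contact_force: [-0.3, -0.4, -1.0]
opening: 0.0279
```

```bash
python3 go.py .6191 -.2171 0.0313 137.8
```

```text
t 18.88 tcp [ 0.6205 -0.2185  0.0633] jaw -42.2 open 27.9 F [-0.3 -0.4 -1. ] q6 0.29 tips 0.022 tilt [ 0.001 -0.   ]
shift cm [ 0.01 -0.2   3.2 ] | 3.2
turn z rad -0.0 rows>= 1
```

{"fn": "jog_arm", "kwargs": {
  "deltas": [
    [0,0,0,0,-0.2,1,0.2],
    [0,0,0,0,0,1,0.2],
    [0,0,0,0,0,0.7,0.2],
    [0,0,0,0,0,0.5,0.2],
    [0,0,0,0,0,0,0.2],
    [0,0,0,0,0,0,0.2],
    [0,0,0,0,0,0,0.2],
    [0,0,0,0,0,0,0.2],
    [0,0,0,0,0,0,0.2]
  ]
}}

```text
t: 19.63
tool_pos: [0.6181, -0.2167, 0.0312]
tool_rot: [-2.87, -1.271, 0.003]
contact_force: [-4.3, 2.2, 7.7]
opening: 0.0278
```

{"fn": "jog_arm", "kwargs": {
  "deltas": [
    [0,0,0,0,0,0,0.45],
    [0,0,0,0,0,0,0.45],
    [0,0,0,0,0,0,0.45],
    [0,0,0,0,0,-1,0.45],
    [0,0,0,0,0,-2,0.45],
    [0,0,0,0,0,-3,0.45],
    [0,0,0,0,0,-3,0.6],
    [0,0,0,0,0,-3,0.8],
    [0,0,0,0,0,0,0.8],
    [0,0,0,0,0,0,0.8],
    [0,0,0,0,0,0,0.8],
    [0,0,0,0,0,0,0.8]
  ]
}}

```text
t: 20.63
tool_pos: [0.6177, -0.2166, 0.1489]
tool_rot: [-2.87, -1.271, 0.003]
contact_force: [-0.0, -0.1, 0.3]
opening: 0.0684
```

```bash
python3 go.py .59 -.3843 0.13 7.5
python3 - <<'E'
from h import *
o=ctrl.get_obs(); im,d=vision.get_image("wrist"); P=cloud("wrist",d,o)
cv2.imwrite("pics/n3.png",im[:,:,::-1])
m=((abs(P[...,2]-.019)<.006)&(abs(P[...,0]-.619)<.024)&(abs(P[...,1]+.217)<.024)); k=P[m]*1000; print(len(k),k.mean(0),cv2.minEnclosingCircle(k[:,:2].astype(np.float32)), np.percentile(k[:,2],[5,50,95]))
E
```

```text
t 20.63 tcp [ 0.6177 -0.2166  0.1489] jaw -42.2 open 68.4 F [-0.  -0.1  0.3] q6 0.29 tips 0.022 tilt [-0.003  0.001]
shift cm [-14.28   9.22   1.88] | 17.1
turn z rad -0.868 rows>= 7
944 [ 619.08270123 -217.27085852   18.65462559] ((618.5189819335938, -217.91094970703125), 16.885007858276367) [15.72320158 18.95796483 20.17711832]
```

View pics/n3.png

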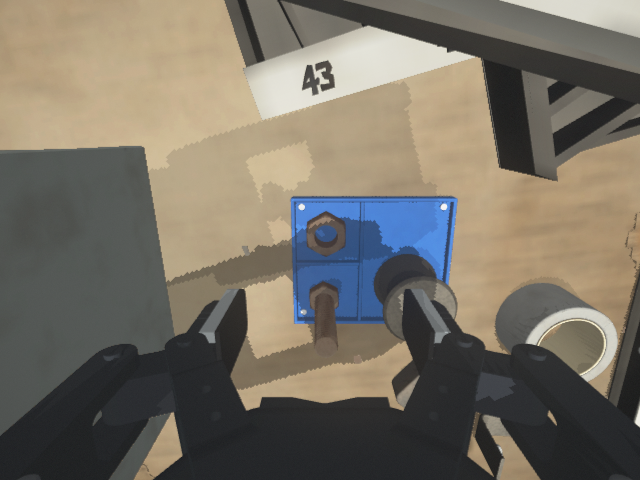

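Blue kit verified: nut flat, bolt upright on head, roller standing. Now the collar.

{"fn": "jog_arm", "kwargs": {
  "deltas": [
    [0,0,-0.1085,0,0,0,0.9],
    [0,0,-0.1085,0,0,0,0.9],
    [0,0,-0.1085,0,0,0,0.9],
    [0,0,-0.1085,0,0,0,0.9],
    [0,0,-0.1085,0,0,0,0.9],
    [0,0,-0.1085,0,0,0,0.9],
    [0,0,-0.1085,0,0,0,0.9],
    [0,0,-0.1085,0,0,0,0.9],
    [0,0,0,0,0,0,0.9],
    [0,0,0,0,0,0,0.9],
    [0,0,0,0,0,0,0.9]
  ]
}}

```text
t: 21.6
tool_pos: [0.6183, -0.2169, 0.1498]
tool_rot: [-2.073, -2.359, 0.001]
contact_force: [0.5, -0.9, -0.1]
opening: 0.0768
```

```bash
python3 go.py .59 -.3843 0.13 7.5
```

```text
t 21.6 tcp [ 0.6183 -0.2169  0.1498] jaw 7.4 open 76.8 F [ 0.5 -0.9 -0.1] q6 -0.58 tips 0.022 tilt [-0.001  0.001]
shift cm [-16.24  -4.96   1.98] | 17.1
turn z rad -0.002 rows>= 1
```

{"fn": "jog_arm", "kwargs": {
  "deltas": [
    [0,0,0,-3.25,-0.99,0,0.9],
    [0,0,0,-3.25,-0.99,0,0.9],
    [0,0,0,-3.25,-0.99,0,0.9],
    [0,0,0,-3.25,-0.99,1,0.9],
    [0,0,0,-3.25,-0.99,1.5,0.9],
    [0,0,0,0,0,2,0.9],
    [0,0,0,0,0,2,0.9],
    [0,0,0,0,0,0,0.9],
    [0,0,0,0,0,0,0.9],
    [0,0,0,0,0,0,0.9],
    [0,0,0,0,0,0,0.9],
    [0,0,0,0,0,0,0.9]
  ]
}}

```text
t: 22.6
tool_pos: [0.592, -0.385, 0.0879]
tool_rot: [2.069, 2.36, 0.0]
contact_force: [0.0, 0.4, -0.8]
opening: 0.077
```

```bash
python3 go.py .59 -.3843 0.027 7.5
python3 - <<'E'
from h import *
o=ctrl.get_obs(); im,d=vision.get_image("wrist"); P=cloud("wrist",d,o)
m=((abs(P[...,2]-.022)<.005)&(abs(P[...,0]-.59)<.04)&(abs(P[...,1]+.384)<.04)).astype(np.uint8)*255
ct=max(cv2.findContours(m,0,2)[0],key=cv2.contourArea); q=plane("wrist",ct[:,0],.022,o)[:,:2]*1000
print(cv2.minAreaRect(q.astype(np.float32)))
E
```

```text
t 22.6 tcp [ 0.592  -0.385   0.0879] jaw 7.5 open 77.0 F [ 0.   0.4 -0.8] q6 -0.81 tips 0.022 tilt [ 0.002 -0.002]
shift cm [ 0.11 -0.2   6.09] | 6.1
turn z rad 0.001 rows>= 1
((589.9179077148438, -383.1263427734375), (49.630496978759766, 44.309349060058594), 7.466388702392578)
```

{"fn": "jog_arm", "kwargs": {
  "deltas": [
    [0,0,0,0.15,-0.2,1.5,0.9],
    [0,0,0,0,0,2,0.9],
    [0,0,0,0,0,1.5,0.9],
    [0,0,0,0,0,1.1,0.9],
    [0,0,0,0,0,0,0.9],
    [0,0,0,0,0,0,0.9],
    [0,0,0,0,0,0,0.9],
    [0,0,0,0,0,0,0.9],
    [0,0,0,0,0,0,0.9]
  ]
}}

```text
t: 23.4
tool_pos: [0.5895, -0.3841, 0.0262]
tool_rot: [2.07, 2.36, 0.0]
contact_force: [0.4, -0.9, 0.5]
opening: 0.0763
```

{"fn": "jog_arm", "kwargs": {
  "deltas": [
    [0,0,0,0,0,0,0.45],
    [0,0,0,0,0,0,0.45],
    [0,0,0,0,0,0,0.45],
    [0,0,0,0,0,0,0.45],
    [0,0,0,0,0,0,0.45],
    [0,0,0,0,0,0,0.45]
  ],
  "grip_force": 50
}}

```text
t: 23.9
tool_pos: [0.5893, -0.3839, 0.0258]
tool_rot: [2.07, 2.361, 0.0]
contact_force: [-0.1, 0.1, 4.8]
opening: 0.0485
```

{"fn": "jog_arm", "kwargs": {
  "deltas": [
    [0,0,0,0,0,-1.5,0.45],
    [0,0,0,0,0,-3,0.45],
    [0,0,0,0,0,-3.6,0.45],
    [0,0,0,0,0,-3.6,0.45],
    [0,0,0,0,0,-3.6,0.45],
    [0,0,0,0,0,-3.6,0.45],
    [0,0,0,0,0,-3.6,0.45],
    [0,0,0,0,0,-3.6,0.45],
    [0,0,0,0,0,-3.6,0.45],
    [0,0,0,0,0,-3.6,0.45],
    [0,0,0,0,0,0,0.45],
    [0,0,0,0,0,0,0.45]
  ]
}}

```text
t: 24.9
tool_pos: [0.5892, -0.3838, 0.3622]
tool_rot: [2.067, 2.358, 0.0]
contact_force: [0.6, 0.1, -0.6]
opening: 0.0485
```

```bash
python3 go.py .538 .129 0.36 -27.3; python3 held.py | head -2
```

```text
t 24.9 tcp [ 0.5892 -0.3838  0.3622] jaw 7.5 open 48.5 F [ 0.6  0.1 -0.6] q6 -0.81 tips 0.022 tilt [ 0.005 -0.004]
shift cm [51.51  1.63 -0.  ] | 51.5
turn z rad 0.608 rows>= 5
12488 [[-21.5, -23.9, -49.3], [5.6, -0.7, 3.9], [21.5, 23.5, 24.4]]
(array([ 496,  153,    1,   67,   24,    0,    0,   26,   32,   29,   32,
```

{"fn": "jog_arm", "kwargs": {
  "deltas": [
    [0,0,0,3.68,0.116,0,0.45],
    [0,0,0,3.68,0.116,0,0.45],
    [0,0,0,3.68,0.116,0,0.45],
    [0,0,0,3.68,0.116,0,0.45],
    [0,0,0,3.68,0.116,0,0.45],
    [0,0,0,3.68,0.116,0,0.45],
    [0,0,0,3.68,0.116,0,0.45],
    [0,0,0,3.68,0.116,0,0.45],
    [0,0,0,3.68,0.116,0,0.45],
    [0,0,0,3.68,0.116,0,0.45],
    [0,0,0,3.68,0.116,0,0.45],
    [0,0,0,3.68,0.116,0,0.45]
  ]
}}

```text
t: 25.95
tool_pos: [0.5432, 0.0579, 0.3545]
tool_rot: [-2.069, -2.359, 0.005]
contact_force: [1.0, 0.4, -1.0]
opening: 0.0486
```

{"fn": "jog_arm", "kwargs": {
  "deltas": [
    [0,0,0,3.68,0.116,0,0.45],
    [0,0,0,3.68,0.116,0,0.45],
    [0,0,0.101,0,0,0,0.45],
    [0,0,0.101,0,0,0,0.45],
    [0,0,0.101,0,0,0,0.45],
    [0,0,0.101,0,0,0,0.45],
    [0,0,0.101,0,0,0,0.45],
    [0,0,0.103,0,0,0,0.45],
    [0,0,0,0,0,0,0.45],
    [0,0,0,0,0,0,0.45],
    [0,0,0,0,0,0,0.45],
    [0,0,0,0,0,0,0.45]
  ]
}}

```text
t: 26.95
tool_pos: [0.5372, 0.1294, 0.3569]
tool_rot: [-2.682, -1.635, 0.002]
contact_force: [0.5, 0.5, -0.5]
opening: 0.0486
```

Run:
```python
from h import *
o=ctrl.get_obs(); im,d=vision.get_image("wrist"); P=cloud("wrist",d,o)
cv2.imwrite("pics/y1.png",im[:,:,::-1]); print(o["tool_pos"],o["q"].round(2))
hsv=cv2.cvtColor(im,cv2.COLOR_RGB2HSV); m=cv2.inRange(hsv,(20,130,60),(36,255,255))
c=max(cv2.findContours(m,0,2)[0],key=cv2.contourArea)[:,0]; q=plane("wrist",c,.010,o)[:,:2]*1000
mr=cv2.minAreaRect(q.astype(np.float32)); print("yellow",mr,cv2.boxPoints(mr).round().tolist(),c.min(0),c.max(0))
b=P[(P[...,2]>.225)&(P[...,2]<.26)&(P[...,1]<.08)]; b=b[:,:2]*1000; print("box",len(b),cv2.boxPoints(cv2.minAreaRect(b.astype(np.float32))).round().tolist(), "max along normal",(b@[.656,.754]).max()) if len(b)>20 else print(len(b))
```

```text
[0.53724077 0.12937601 0.35687539] [ 0.1  -0.16  1.65  0.    1.66  0.58]
yellow ((507.7623596191406, 128.23719787597656), (107.43951416015625, 128.49484252929688), 62.724796295166016) [[426.0, 110.0], [540.0, 51.0], [589.0, 147.0], [475.0, 205.0]] [258 163] [353 240]
box 1142 [[419.0, 34.0], [552.0, -89.0], [565.0, -74.0], [432.0, 48.0]] max along normal 316.801172720745
```

View pics/y1.png

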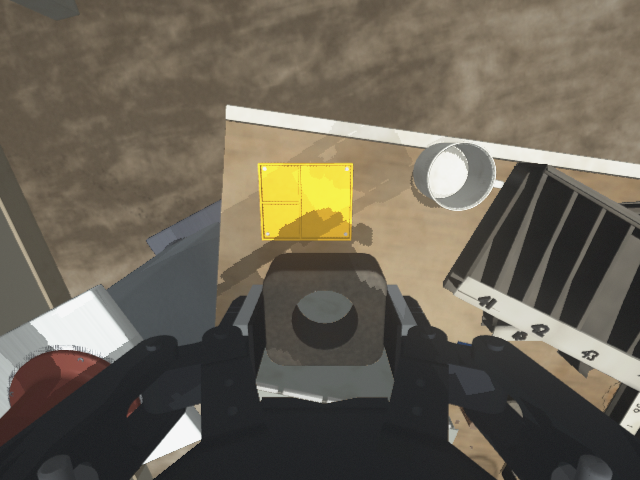

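Yellow tray found at px (258–353,163–240), small compartments on the left (+x); collar sits level in the jaws. Descend.

{"fn": "jog_arm", "kwargs": {
  "deltas": [
    [0,0,0,0,0,2,0.45],
    [0,0,0,0,0,3,0.45],
    [0,0,0,0,0,3,0.45],
    [0,0,0,0,0,3,0.45],
    [0,0,0,0,0,3,0.45],
    [0,0,0,0,0,3,0.45],
    [0,0,0,0,0,3,0.45],
    [0,0,0,0,0,3,0.45],
    [0,0,0,0,0,2,0.45],
    [0,0,0,0,0,0,0.45],
    [0,0,0,0,0,0,0.45],
    [0,0,0,0,0,0,0.45]
  ]
}}

```text
t: 28.0
tool_pos: [0.5387, 0.1296, 0.1096]
tool_rot: [2.682, 1.634, 0.004]
contact_force: [-0.1, 0.6, -0.5]
opening: 0.0485
```

{"fn": "jog_arm", "kwargs": {
  "deltas": [
    [0,0,0,0,0,2,0.45],
    [0,0,0,0,0,2,0.45],
    [0,0,0,0,0,1,0.45],
    [0,0,0,0,0,0,0.45],
    [0,0,0,0,0,0,0.45],
    [0,0,0,0,0,0,0.45],
    [0,0,0,0,0,0,0.45],
    [0,0,0,0,0,0,0.45]
  ]
}}

```text
t: 28.67
tool_pos: [0.5386, 0.1295, 0.0593]
tool_rot: [2.682, 1.633, 0.004]
contact_force: [0.9, -0.1, -1.3]
opening: 0.0489
```

```bash
python3 go.py .5385 .1290 0.0288 -27.3
```

```text
t 28.67 tcp [0.5386 0.1295 0.0593] jaw -27.3 open 48.9 F [ 0.9 -0.1 -1.3] q6 0.58 tips 0.022 tilt [0.003 0.   ]
shift cm [-0.05  0.01  3.05] | 3.0
turn z rad -0.0 rows>= 1
```

{"fn": "jog_arm", "kwargs": {
  "deltas": [
    [0,0,0,0,0,1,0.45],
    [0,0,0,0,0,1,0.45],
    [0,0,0,0,0,0.6,0.45],
    [0,0,0,0,0,0.45,0.45],
    [0,0,0,0,0,0,0.45],
    [0,0,0,0,0,0,0.45],
    [0,0,0,0,0,0,0.45],
    [0,0,0,0,0,0,0.45]
  ]
}}

```text
t: 29.33
tool_pos: [0.5368, 0.1294, 0.0288]
tool_rot: [-2.682, -1.633, 0.006]
contact_force: [-11.1, -1.3, 16.5]
opening: 0.0484
```

{"fn": "jog_arm", "kwargs": {
  "deltas": [
    [0,0,0,0,0,-0.1,0.45],
    [0,0,0,0,0,0,0.45],
    [0,0,0,0,0,0,0.75],
    [0,0,0,0,0,0,0.75],
    [0,0,0,0,0,0,0.75],
    [0,0,0,0,0,-1,0.75],
    [0,0,0,0,0,-2.5,0.75],
    [0,0,0,0,0,-3.5,0.75],
    [0,0,0,0,0,-3.5,0.75],
    [0,0,0,0,0,0,0.75],
    [0,0,0,0,0,0,0.75],
    [0,0,0,0,0,0,0.75]
  ]
}}

```text
t: 30.33
tool_pos: [0.5374, 0.1294, 0.1334]
tool_rot: [2.683, 1.634, 0.0]
contact_force: [-0.3, -0.5, -1.7]
opening: 0.064
```

Run:
```python
from h import *
o=ctrl.get_obs(); im,d=vision.get_image("wrist"); P=cloud("wrist",d,o)
cv2.imwrite("pics/y2.png",im[:,:,::-1]); print(o["tool_pos"],o["q"].round(2))
m=((P[...,2]>.018)&(P[...,2]<.035)&(abs(P[...,0]-.537)<.035)&(abs(P[...,1]-.129)<.035)); k=P[m]*1000; r=cv2.minAreaRect(k[:,:2].astype(np.float32)); print(r,np.percentile(k[:,2],[5,50,95]))
c=(np.array(r[0])-[507.8,128.2]); print("tray frame",c@[-.889,.459],c@[-.459,-.889])
A=np.c_[k[:,:2]-k[:,:2].mean(0),np.ones(len(k))]; print("slope",np.linalg.lstsq(A,k[:,2],rcond=None)[0])
```

```text
[0.53739763 0.1294245  0.13343798] [ 0.1  -0.01  1.89 -0.    1.27  0.58]
((537.739013671875, 128.7938690185547), (44.288307189941406, 49.971290588378906), 62.78628921508789) [22.29887421 25.07770975 26.18235753]
tray frame -26.343197274780255 -14.269956832885747
slope [-3.34830730e-03 -6.35272244e-03  2.48395878e+01]
```

View pics/y2.png

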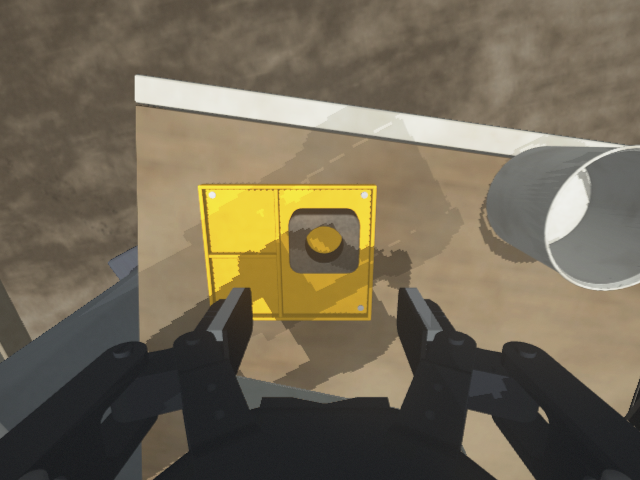

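Collar is flat and square in the large compartment (px ~ (323,240)). Up, and back over the box to the bright bolt.

{"fn": "jog_arm", "kwargs": {
  "deltas": [
    [0,0,0,0,0,-2,0.75],
    [0,0,0,0,0,-3.5,0.75],
    [0,0,0,0,0,-3.7,0.75],
    [0,0,0,0,0,-3.7,0.75],
    [0,0,0,0,0,-3.7,0.75],
    [0,0,0,0,0,-3.7,0.75],
    [0,0,0,0,0,-1.5,0.75],
    [0,0,0,0,0,0,0.75],
    [0,0,0,0,0,0,0.75],
    [0,0,0,0,0,0,0.75],
    [0,0,0,0,0,0,0.75]
  ]
}}

```text
t: 31.3
tool_pos: [0.5366, 0.1293, 0.3476]
tool_rot: [-2.681, -1.632, 0.008]
contact_force: [0.6, -0.5, 0.0]
opening: 0.0642
```

```bash
python3 go.py .4178 -.4004 0.34 -27.3
```

```text
t 31.3 tcp [0.5366 0.1293 0.3476] jaw -27.3 open 64.2 F [ 0.6 -0.5  0. ] q6 0.58 tips 0.022 tilt [-0.006 -0.001]
shift cm [-52.51  13.77   0.86] | 54.3
turn z rad -0.001 rows>= 1
```

{"fn": "jog_arm", "kwargs": {
  "deltas": [
    [0,0,0,-3.75,0.98,0,0.75],
    [0,0,0,-3.75,0.98,0,0.75],
    [0,0,0,-3.75,0.98,0,0.75],
    [0,0,0,-3.75,0.98,0,0.75],
    [0,0,0,-3.75,0.98,0,0.75],
    [0,0,0,-3.75,0.98,0,0.75],
    [0,0,0,-3.75,0.98,0,0.75],
    [0,0,0,-3.75,0.98,0,0.75],
    [0,0,0,-3.75,0.98,0,0.75],
    [0,0,0,-3.75,0.98,0,0.75],
    [0,0,0,-3.75,0.98,0,0.75],
    [0,0,0,-3.75,0.98,0,0.75]
  ]
}}

```text
t: 32.3
tool_pos: [0.4341, -0.3257, 0.3488]
tool_rot: [-2.681, -1.632, 0.001]
contact_force: [0.8, -1.1, 0.6]
opening: 0.0641
```

{"fn": "jog_arm", "kwargs": {
  "deltas": [
    [0,0,0,-3.75,0.98,0,0.75],
    [0,0,0,-3.75,0.98,0,0.75],
    [0,0,0,0,0,2,0.75],
    [0,0,0,0,0,3.5,0.75],
    [0,0,0,0,0,3.5,0.75],
    [0,0,0,0,0,3.5,0.75],
    [0,0,0,0,0,3.5,0.75],
    [0,0,0,0,0,3.5,0.75],
    [0,0,0,0,0,2,0.75],
    [0,0,0,0,0,0,0.75],
    [0,0,0,0,0,0,0.75],
    [0,0,0,0,0,0,0.75]
  ]
}}

```text
t: 33.3
tool_pos: [0.4187, -0.4003, 0.1371]
tool_rot: [2.682, 1.633, 0.0]
contact_force: [-0.1, 0.7, 0.2]
opening: 0.0642
```

{"fn": "jog_arm", "kwargs": {
  "deltas": [
    [0,0,0,0,0,0,0.75],
    [0,0,0,0,0,0,0.75],
    [0,0,0,0,0,0,0.75]
  ]
}}

```text
t: 33.55
tool_pos: [0.4191, -0.4008, 0.1383]
tool_rot: [2.681, 1.632, 0.001]
contact_force: [0.8, -0.1, -0.7]
opening: 0.064
```

```bash
python3 go.py .4178 -.4004 0.043 -27.3;  python3 - <<'E'
from h import *
o=ctrl.get_obs(); im,d=vision.get_image("wrist"); P=cloud("wrist",d,o); cv2.imwrite("pics/bb.png",im[:,:,::-1])
m=(abs(P[...,2]-.058)<.004)&(abs(P[...,0]-.418)<.02)&(abs(P[...,1]+.4)<.02); k=P[m]*1000; print(len(k),k.mean(0),cv2.minEnclosingCircle(k[:,:2].astype(np.float32)))
E
```

```text
t 33.55 tcp [ 0.4191 -0.4008  0.1383] jaw -27.3 open 64.0 F [ 0.8 -0.1 -0.7] q6 -0.41 tips 0.022 tilt [ 0.002 -0.003]
shift cm [-0.02 -0.16  9.53] | 9.5
turn z rad -0.0 rows>= 1
273 [ 417.56790891 -400.03460801   57.79834387] ((417.4721374511719, -400.41265869140625), 5.810313701629639)
```

{"fn": "jog_arm", "kwargs": {
  "deltas": [
    [0,0,0,-0.02,-0.16,2,0.75],
    [0,0,0,0,0,2.8,0.75],
    [0,0,0,0,0,2.8,0.75],
    [0,0,0,0,0,1.7,0.75],
    [0,0,0,0,0,0,0.75],
    [0,0,0,0,0,0,0.75],
    [0,0,0,0,0,0,0.75],
    [0,0,0,0,0,0,0.75],
    [0,0,0,0,0,0,0.75],
    [0,0,0,0,0,0,0.75]
  ]
}}

```text
t: 34.43
tool_pos: [0.4175, -0.4002, 0.0449]
tool_rot: [2.681, 1.632, 0.001]
contact_force: [0.1, 0.3, 0.1]
opening: 0.0637
```

{"fn": "jog_arm", "kwargs": {
  "deltas": [
    [0,0,0,0,0,0,0],
    [0,0,0,0,0,0,0],
    [0,0,0,0,0,0,0],
    [0,0,0,0,0,0,0],
    [0,0,0,0,0,0,0],
    [0,0,0,0,0,0,0],
    [0,0,0,0,0,0,0],
    [0,0,0,0,0,0,0]
  ],
  "grip_force": 40
}}

```text
t: 35.1
tool_pos: [0.4166, -0.3993, 0.0434]
tool_rot: [-2.683, -1.633, 0.001]
contact_force: [-4.0, 2.0, 4.0]
opening: 0.0108
```

{"fn": "jog_arm", "kwargs": {
  "deltas": [
    [0,0,0,0,0,-1.5,0],
    [0,0,0,0,0,-2.5,0],
    [0,0,0,0,0,-3.5,0],
    [0,0,0,0,0,-3.7,0],
    [0,0,0,0,0,-3.7,0],
    [0,0,0,0,0,-3.7,0],
    [0,0,0,0,0,-3.7,0],
    [0,0,0,0,0,-3.7,0],
    [0,0,0,0,0,-3.7,0],
    [0,0,0,0,0,-2.3,0],
    [0,0,0,0,0,0,0],
    [0,0,0,0,0,0,0]
  ]
}}

```text
t: 36.1
tool_pos: [0.4174, -0.3999, 0.3645]
tool_rot: [2.68, 1.632, 0.001]
contact_force: [0.2, -0.0, -2.1]
opening: 0.0108
```

{"fn": "jog_arm", "kwargs": {
  "deltas": [
    [0,0,0,0,0,0,0],
    [0,0,0,0,0,0,0],
    [0,0,0,0,0,0,0]
  ]
}}

```text
t: 36.35
tool_pos: [0.4165, -0.3988, 0.3602]
tool_rot: [-2.68, -1.631, 0.001]
contact_force: [0.5, 0.3, -1.5]
opening: 0.0109
```

```bash
python3 go.py .4881 .1676 0.37 -27.3;  python3 held.py|head -2
python3 - <<'E'
from h import *
im,d=vision.get_image("wrist"); s,_=vision.get_image("scene"); cv2.imwrite("pics/bb2.png",np.hstack([im[180:480,160:500],cv2.resize(s[0:300,60:460],(400,300))])[:,:,::-1])
E
```

```text
t 36.35 tcp [ 0.4165 -0.3988  0.3602] jaw -27.3 open 10.9 F [ 0.5  0.3 -1.5] q6 -0.42 tips 0.022 tilt [-0.003  0.004]
shift cm [ 53.61 -19.64  -0.79] | 57.1
turn z rad -0.001 rows>= 1
10910 [[-8.5, -23.0, -49.6], [10.3, 0.4, -17.1], [17.1, 22.3, 37.5]]
(array([1104,  649,   80,  445,  769,  848, 1048,  449, 1416,  483,  488,
```

View pics/bb2.png

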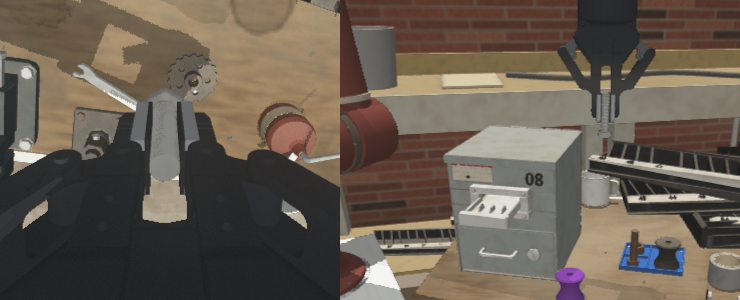

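Bolt held vertically; the blue kit is intact in the scene view. Cross over the box.

{"fn": "jog_arm", "kwargs": {
  "deltas": [
    [0,0,0,3.575,-1.31,0,0],
    [0,0,0,3.575,-1.31,0,0],
    [0,0,0,3.575,-1.31,0,0],
    [0,0,0,3.575,-1.31,0,0],
    [0,0,0,3.575,-1.31,0,0],
    [0,0,0,3.575,-1.31,0,0],
    [0,0,0,3.575,-1.31,0,0],
    [0,0,0,3.575,-1.31,0,0],
    [0,0,0,3.575,-1.31,0,0],
    [0,0,0,3.575,-1.31,0,0],
    [0,0,0,3.575,-1.31,0,0],
    [0,0,0,3.575,-1.31,0,0]
  ]
}}

```text
t: 37.5
tool_pos: [0.4739, 0.0558, 0.3632]
tool_rot: [2.683, 1.634, 0.001]
contact_force: [0.9, -0.3, -1.0]
opening: 0.0109
```

{"fn": "jog_arm", "kwargs": {
  "deltas": [
    [0,0,0,3.575,-1.31,0,0],
    [0,0,0,3.575,-1.31,0,0],
    [0,0,0,3.575,-1.31,0,0],
    [0,0,0,0,0,0,0],
    [0,0,0,0,0,0,0],
    [0,0,0,0,0,0,0],
    [0,0,0,0,0,0,0],
    [0,0,0,0,0,0,0],
    [0,0,0,0,0,0,0]
  ]
}}

```text
t: 38.25
tool_pos: [0.4886, 0.1661, 0.3634]
tool_rot: [2.685, 1.631, 0.0]
contact_force: [-0.0, 0.9, -1.5]
opening: 0.0108
```

```bash
python3 go.py .4881 .1676 0.0464 -27.3
```

```text
t 38.25 tcp [0.4886 0.1661 0.3634] jaw -27.4 open 10.8 F [-0.   0.9 -1.5] q6 0.66 tips 0.022 tilt [ 0. -0.]
shift cm [ 0.1  -0.12 31.7 ] | 31.7
turn z rad -0.003 rows>= 1
```

{"fn": "jog_arm", "kwargs": {
  "deltas": [
    [0,0,0,0.1,-0.12,2,0],
    [0,0,0,0,0,3,0],
    [0,0,0,0,0,3,0],
    [0,0,0,0,0,3,0],
    [0,0,0,0,0,3,0],
    [0,0,0,0,0,3,0],
    [0,0,0,0,0,3,0],
    [0,0,0,0,0,3,0],
    [0,0,0,0,0,3,0],
    [0,0,0,0,0,2.5,0],
    [0,0,0,0,0,0,0],
    [0,0,0,0,0,0,0]
  ]
}}

```text
t: 39.25
tool_pos: [0.4869, 0.1678, 0.0772]
tool_rot: [-2.683, -1.632, 0.005]
contact_force: [0.6, 0.6, -0.8]
opening: 0.0107
```

{"fn": "jog_arm", "kwargs": {
  "deltas": [
    [0,0,0,0,0,0,0],
    [0,0,0,0,0,0,0],
    [0,0,0,0,0,0,0],
    [0,0,0,0,0,0,0]
  ]
}}

```text
t: 39.58
tool_pos: [0.4891, 0.1689, 0.0802]
tool_rot: [2.682, 1.633, 0.005]
contact_force: [0.3, -0.0, -2.4]
opening: 0.0109
```

```bash
python3 go.py .4881 .1676 0.0464 -27.3
```

```text
t 39.58 tcp [0.4891 0.1689 0.0802] jaw -27.3 open 10.9 F [ 0.3 -0.  -2.4] q6 0.67 tips 0.022 tilt [0.003 0.001]
shift cm [-0.17 -0.04  3.38] | 3.4
turn z rad -0.001 rows>= 1
```

{"fn": "jog_arm", "kwargs": {
  "deltas": [
    [0,0,0,-0.1,0,1,0],
    [0,0,0,0,0,1,0],
    [0,0,0,0,0,0.6,0],
    [0,0,0,0,0,0.4,0],
    [0,0,0,0,0,0.2,0],
    [0,0,0,0,0,0,0],
    [0,0,0,0,0,0,0],
    [0,0,0,0,0,0,0],
    [0,0,0,0,0,0,0],
    [0,0,0,0,0,0,0]
  ]
}}

```text
t: 40.42
tool_pos: [0.4869, 0.1677, 0.0464]
tool_rot: [-2.682, -1.634, 0.004]
contact_force: [-2.4, -1.8, 4.8]
opening: 0.011
```

Gently in contact with the floor. Release and rise, then look.

{"fn": "jog_arm", "kwargs": {
  "deltas": [
    [0,0,0,0,0,0,0.4],
    [0,0,0,0,0,0,0.4],
    [0,0,0,0,0,0,0.4],
    [0,0,0,0,0,0,0.4],
    [0,0,0,0,0,-1.5,0.4],
    [0,0,0,0,0,-2.5,0.4],
    [0,0,0,0,0,-3.5,0.4],
    [0,0,0,0,0,-3.5,0.5],
    [0,0,0,0,0,-3.5,0.6],
    [0,0,0,0,0,0,0.6],
    [0,0,0,0,0,0,0.6],
    [0,0,0,0,0,0,0.6]
  ]
}}

```text
t: 41.42
tool_pos: [0.4872, 0.1677, 0.1908]
tool_rot: [-2.683, -1.634, 0.001]
contact_force: [-0.5, 0.1, -0.5]
opening: 0.0513
```

Run:
```python
from h import *
o=ctrl.get_obs(); im,d=vision.get_image("wrist"); P=cloud("wrist",d,o); t,td=vision.get_image("top")
b=cv2.resize(t[165:325,300:460],(400,400),interpolation=cv2.INTER_CUBIC); a=cv2.copyMakeBorder(cv2.resize(im,(400,300)),0,100,0,0,0)
cv2.imwrite("pics/y3.png",np.hstack([a,b])[:,:,::-1]); print(o["tool_pos"],o["contact_force"])
m=(abs(P[...,2]-.061)<.005)&(abs(P[...,0]-.488)<.025)&(abs(P[...,1]-.168)<.025); k=P[m]*1000; print(len(k),k.mean(0),cv2.minEnclosingCircle(k[:,:2].astype(np.float32)))
Pt=cloud("top",td)
for n,x,y,h in(("roller",.637,-.295,.055),("rbolt",.581,-.259,.078),("nut",.619,-.217,.019)):
    m=(abs(Pt[...,2]-h)<.007)&(np.hypot(Pt[...,0]-x,Pt[...,1]-y)<.03); print(n,m.sum(),Pt[m].mean(0))
```

```text
[0.48719353 0.16769512 0.19081825] [-0.46295775  0.14369953 -0.46463739]
189 [488.09047476 166.56483689  60.81463165] ((487.99462890625, 166.16461181640625), 5.832932472229004)
roller 294 [ 0.6361387  -0.29398667  0.0544857 ]
rbolt 32 [ 0.57935896 -0.25872825  0.07814692]
nut 91 [ 0.6178682  -0.21623718  0.01787912]
```

View pics/y3.png

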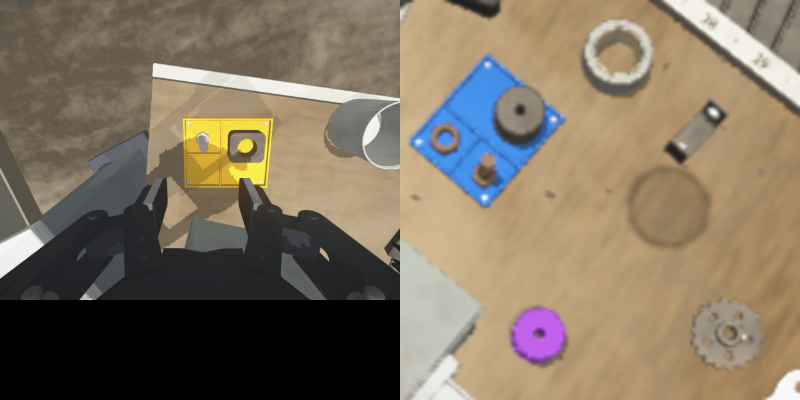

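All five parts are upright in their compartments, and the arm is clear and still. Handing in.

```bash
python3 -c "
from station import ctrl
print(ctrl.finish_job())"
```

```text
the job is handed in; nothing more can be done
None
```

Both kits are made up and the job is handed in; it used about 41 s of the 144 s.

- **Blue tray:** I placed the roller in the large compartment and the rusty bolt and rusty nut in a small one each.
- **Yellow tray:** I then placed the collar in the large compartment and the bright bolt in the small one farther from the grey box.

The last checks with the wrist and top cameras showed every part at its expected top height on the tray floor. The tops measured about 54 mm (roller), 78 mm (rusty bolt), 18 mm (nut), 25 mm (collar) and 61 mm (bright bolt). All five stand or lie the right way up, clear of the walls. In those views the bracket, sprocket, tape roll and purple look-alike are where they started, judged by eye.

No check failed. Early position readings were off by about 5 to 8 mm because the arm had not settled, so the roller was gripped about 5 mm off centre. I corrected for that when placing it. The forces read on set-down peaked at about 20 N, when the collar touched the floor.

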